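Clamp the pivot pin in the V-block fixture

TASK

Clamp the headed steel pin ready for drilling: take it from the wooden rack and lay it gently into both V-blocks of the fixture, its head at the block without the strap and pushed up against that block's end face, and let go. Then swing the strap over and bring it down gently onto the pin, and last pull the red-handled latch up until it hooks fully over the end of the strap. Leave the bronze sleeve in the rack, the spanner and the blue pot where they are.

Things in the scene. Friction and masses are not known exactly. Their poses are not given: they have to be found in the camera images.
- pin: the work: steel pin, 0.42 to 0.78 kg. Shank 32 mm in diameter, 165 mm long, dark ring near its plain end; head 44 mm in diameter, 10 mm thick. Origin on its axis at about the centre of mass; +x runs from head to plain end: head from x = -85 to -75 mm, plain end at +90 mm. Any roll about x. At the start it lies level in one of the rack's two places, head towards the robot
- pin_shoulder (a point): point on the pin's axis at the head's shoulder (the flat underside of the head), 75 mm in -x from the pin's origin
- fixture: grey base plate 210 x 170 x 12 mm, bolted down, with two steel V-blocks, a hinged strap and a latch. Origin under the plate's centre, z up, x along the V grooves (+x away from the robot at yaw 0). Blocks 35 mm long (x), 70 mm wide, tops 62 mm above the bench, centred at x = -57.5 mm (no strap) and +57.5 mm (strap, latch); in the 80 mm gap between them fingers can hold the pin
- v_seat (a point): where the pin's origin lies when seated with its shoulder against the block: fixture x = 0, y = 0, z = 64.6 mm (top of the pin then 80.6 mm above the bench). The Vs are 90 degrees, 20 mm deep, 40 mm wide at the top
- v_face (a point): on the axis of the Vs at the outer (-x) end face of the block without strap, fixture x = -75 mm, z = 64.6 mm: the head stays outside the block and its shoulder goes against this face
- strap_hinge (a point): fixed point on the strap's hinge axis (parallel to the fixture's x): fixture x = 57.5, y = -52, z = 89.6 mm. Two cheeks hold it, 19 mm to either side in x, up to 99 mm above the bench
- strap (a joint): angle of the steel strap (24 mm wide, 10 thick, 112 mm from hinge to end, 4 mm brass pad below): 0 = level across the pin, pad on it, end at fixture y = +60 mm; 1.57 = upright; starts at 1.62 to 1.95 (leaning to -y; stop at 2.05). The hinge is stiff (0.22 N m): the strap stays where it is left and must be brought all the way down. With no pin below it sinks to -0.06
- strap_end (a point): mid-thickness point of the strap, 94 mm from its hinge and 18 mm short of its end: pinch its flanks (24 mm apart along the fixture's x) or push here. At angle q it is at fixture x = 57.5, y = -52 + 94 cos q, z = 89.6 + 94 sin q mm
- latch_hinge (a point): fixed point on the latch's pivot axis (parallel to the fixture's x): fixture x = 57.5, y = +66, z = 36 mm
- latch (a joint): angle of the dark hook latch with red handle: 0 = closed, arm upright, lip over the strap's end; starts at 0.7 to 1.15, leaning out to fixture +y (stop at 1.2). Stiff pivot (0.1 N m), stays where left. The lip's sloped underside presses the strap down a little on closing (some newtons at the handle); stop at -0.05. Closed before the strap, it blocks the strap
- latch_grip (a point): mid-point of the red handle near its end, 15 mm short of it (handle 50 mm long, 10 thick, 18 wide along the pivot axis): pinch the flanks 18 mm apart, or push. 100 mm from the pivot; at angle p it is at fixture x = 57.5, y = 66 + 100 sin(p + 0.11), z = 36 + 100 cos(p + 0.11) mm
- rack: fixed plywood rack, base 150 x 200 x 8 mm, with two notched boards (15 mm thick, 50 mm high, 95 mm free between them) holding cylinders along its x. Two places, at rack y = -50 and +50 mm, notches 37 mm wide, 20 mm deep; a cylinder's axis lies 46 mm above the bench. Origin under the base's centre, z up
- sleeve: bystander in the rack's other place: plain bronze sleeve, 32 mm in diameter, 140 mm long, no head; origin at its centre, x along its axis
- spanner: bystander: flat steel spanner, 200 mm long, lying between rack and fixture; origin under its middle
- pot: bystander: blue plastic pot beyond the rack and the fixture, 84 mm in diameter, 75 mm high; origin under its centre
Not all that is in view belongs to the job. What is shaped like the pin but orange is not meant.

How it is judged:
By the outcome, as a careful person would: the job done as asked, in the order asked, and still so for the second after the job is handed in, with the robot touching nothing.
It also fails if it takes over 67 s, if anything falls off the work surface, if the arm or the gripper's body presses on something with over 40 N, if the wrist force passes 120 N, or if a joint passes its speed limit or range.

ROBOT

A 6-joint arm with a two-finger parallel gripper is mounted at the origin on the work surface. World frame = base frame: x ahead of the robot, y to its left, z up, the work surface at z = 0. Lengths are in m, angles in degrees, forces in N, time in s.
With the tool pointing down it reaches from about 0.4 to 0.825 m from the base axis. Payload 7 kg.
Tool frame: the origin (TCP) lies on the front face of the gripper's body, between the roots of the fingers; the fingertips stand 66 mm ahead of it and the grasp point (between the pads) lies 47 mm ahead of it (ctrl.grasp_offset is the z of the grasp point in the tool frame, in m); z points along the fingers, y is the direction in which the jaws open and shut (so a half turn about z gives the same grasp; the last joint's range is limited). The gripper opens to 88 mm and grips with 3 to 60 N. Pads are 19 mm wide; open, the fingers measure 130 mm over their backs; the gripper's body (78 mm by 193 mm) begins 47 mm behind the grasp point.
Start: joints at [-55.571, 20.546, 0.682, 0, -70.136, -16.507], TCP at [0.208, -0.642, 0.292] pointing down, gripper open.
Joint ranges: [-176.03, 176.03], [-82.01, 121.73], [-58.28, 71.71], [-173.87, 95.51], [-174.79, -0.11], [-173.66, 173.66]. Speed limits (degrees/s): [136.94, 136.94, 172.46, 180, 180, 180].

INTERFACE

Orientations are given as [roll, pitch, yaw] about the fixed x, y, z axes, in that order (R = Rz(yaw) Ry(pitch) Rx(roll)).
In Python, from plant import ctrl gives the robot as it stands.
- The arm moves only by the shell command python3 -m creep 'ROWS'. ROWS is JSON, a list of rows, each a list of 7 numbers: the turn, a rotation vector about the tool's x, y, z in rad, then the shift along the tool's x, y, z in m, then the opening, from 0 (shut) to 1 (fully open). In form: [[wx, wy, wz, dx, dy, dz, grip], ...]. A call has 1 to 12 rows; each row is the pose to reach, as a shift and turn from the pose commanded when the call began, along the tool's axes at that moment; what a row does not reach only later rows make up. A row lasts 1/12 s, in which the tool goes at most 41.7 mm and 7.16 degrees, less where a joint would pass 70% of its speed; a pose out of reach is approached as far as the arm can. A call with a gripper value outside its range is refused whole. The fingers move at their own pace and stop on an object; the grip force is fixed at half the most. Time passes only in rows, so rows that repeat a pose let the fingers close. It gives the time, the measured TCP pose, the force and the opening at its end, in the units of the state.
- ctrl.get_obs(): the state, without advancing time (a new reading comes with each control period).
- ctrl.snapshot(name): name is "scene" or "top"; returns the picture (480x640x3 uint8, blue, green, red); there is no depth.
- ctrl.camera_model(name): a dict with "K" (3x3 intrinsics, pixels), "rvec" (rotation vector, rad) and "tvec" (3), from world to camera coordinates, as OpenCV has them. Camera axes: x right, y down, z forward; pixel columns grow to the right and rows downward; lengths in m; the calibration is good to about 2 mm. A picture is of the moment at which its call begins. camera_model takes no time and is no camera call.
- ctrl.close_job(): hands the job in, once; it reports no verdict.
The state is a dict: "clock": time; "joint_pos": joint angles; "qvel": joint speeds; "tau": joint torques, N m; "tool_pos": TCP position; "orientation": TCP orientation; "force": force on the tool from outside, world axes, zero at the start; "moment": the same for the moment, N m; "opening": finger opening in m.
Only numpy, scipy, OpenCV 4.12 (cv2) and the standard library are available. Lean on these libraries where they do the work, as an engineer would, in place of code of your own. Each camera call takes 0.05 s, during which the arm holds its last target.

## Working session

There is one attempt and no reset: what is moved stays moved. The work goes in short steps, Python scripts to look and compute and a shell command to move; the robot and the scene stay as the last step left them, time stands still between calls to the robot, and variables do not carry over. Pictures are saved under pics/ and viewed, and the job is handed in when it is done.

```bash
ls; mkdir -p pics; python3 - <<'E'
from plant import ctrl
import cv2
for n in("scene","top"):
    cv2.imwrite(f"pics/{n}0.png",ctrl.snapshot(n)); print(ctrl.camera_model(n))
print(ctrl.get_obs(), ctrl.grasp_offset)
E
```

```text
pics
{'K': array([[515.88637815,   0.        , 324.50137935],
       [  0.        , 515.88637815, 243.53984123],
       [  0.        ,   0.        ,   1.        ]]), 'rvec': array([ 1.8197253 ,  1.82859064, -0.661961  ]), 'tvec': array([-0.0074736 , -0.28904574,  1.27608269])}
{'K': array([[488.69101686,   0.        , 326.9876444 ],
       [  0.        , 488.69101686, 242.07125136],
       [  0.        ,   0.        ,   1.        ]]), 'rvec': array([ 2.13696463, -2.19510881,  0.09326935]), 'tvec': array([0.04127055, 0.48570732, 0.99804153])}
{'clock': 0.1, 'joint_pos': array([-5.55705699e+01,  2.05862957e+01,  6.38648781e-01, -1.61232811e-02,
       -7.01372089e+01, -1.65051631e+01]), 'qvel': array([ 0.07871701, -0.01619152,  0.15322791, -0.00307867, -0.14372238,
       -0.03059824]), 'tau': array([-1.26694780e-03, -5.84163272e+01,  2.93748844e+01,  7.01543167e+00,
        1.02060908e-02, -8.78662672e-05]), 'tool_pos': array([ 0.20758351, -0.64192242,  0.29133023]), 'orientation': array([ 1.79914334e+02, -9.57645056e-03, -1.62081215e+02]), 'force': array([-0.53846036,  0.40034522,  0.41970685]), 'moment': array([-0.030652  ,  0.0111453 ,  0.03125052]), 'opening': 0.08768750765351921} 0.0468
```

View pics/scene0.png

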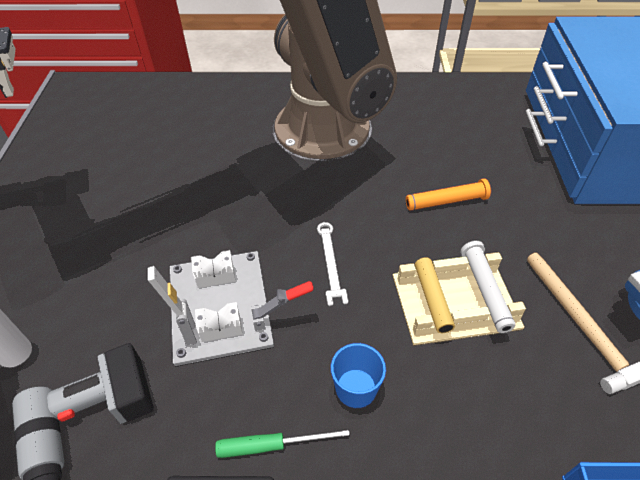

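View pics/top0.png

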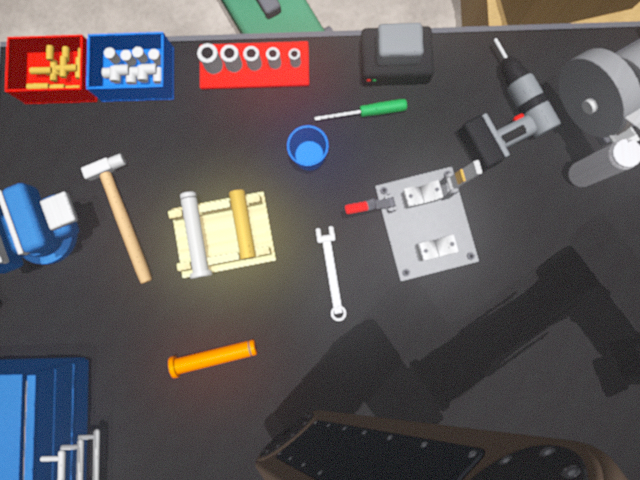

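The scene view shows the fixture at about (220,305), the pin in the rack's right-hand place with its head at (472,247), and the sleeve at (435,295). The top view shows the fixture at (430,222) and the pin at (196,235). I'll zoom in to get precise points.

```bash
python3 - <<'E'
import cv2
def crop(src,x,y,w,h,s,out):
    im=cv2.imread(src)[y:y+h,x:x+w]; im=cv2.resize(im,None,fx=s,fy=s,interpolation=cv2.INTER_CUBIC)
    for i in range(0,w,20):
        cv2.line(im,(i*s,0),(i*s,6),(0,255,255),1); cv2.putText(im,str(x+i),(i*s,16),0,.35,(0,255,255),1)
    for i in range(0,h,20):
        cv2.line(im,(0,i*s),(6,i*s),(0,255,255),1); cv2.putText(im,str(y+i),(8,i*s+4),0,.35,(0,255,255),1)
    cv2.imwrite(out,im)
crop("pics/top0.png",340,155,150,130,5,"pics/tf.png")
crop("pics/top0.png",150,170,140,120,5,"pics/tr.png")
crop("pics/scene0.png",135,235,190,140,4,"pics/sf.png")
crop("pics/scene0.png",385,225,150,130,5,"pics/sr.png")
E
```

```text
(no output)
```

View pics/tf.png

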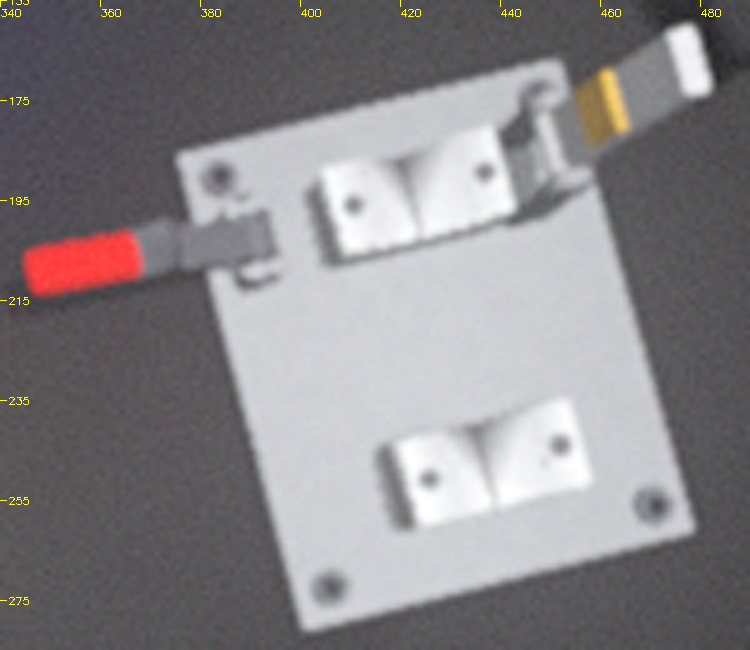

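View pics/tr.png

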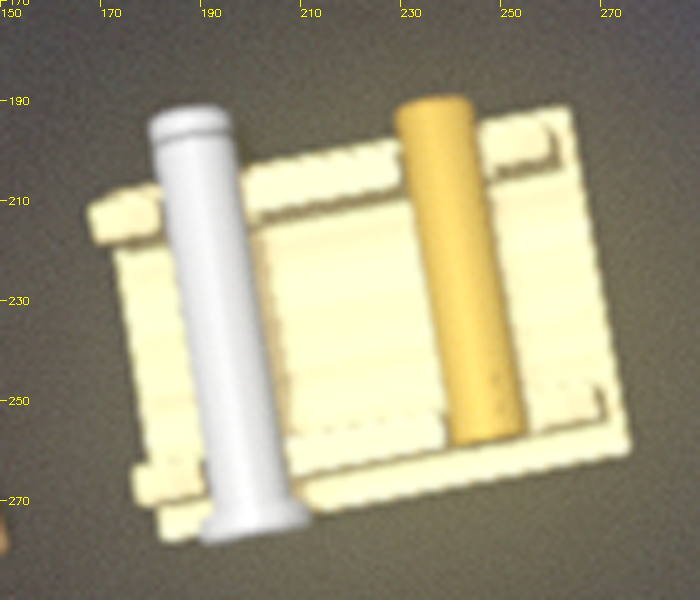

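View pics/sf.png

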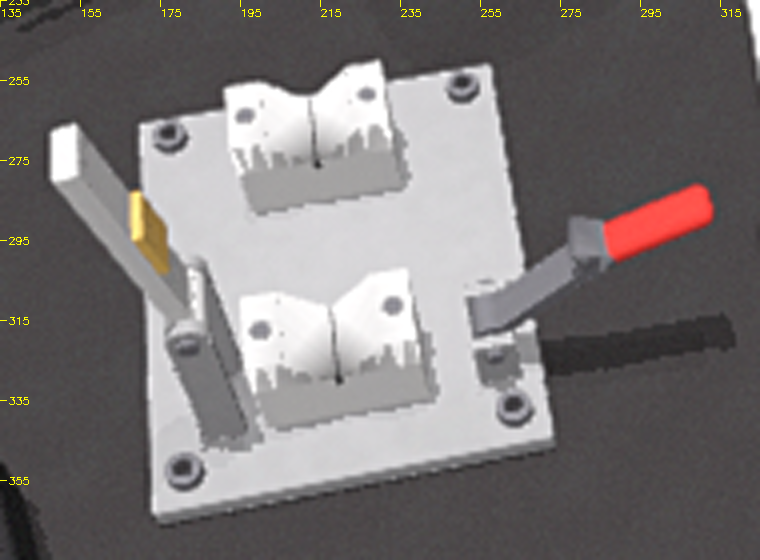

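View pics/sr.png

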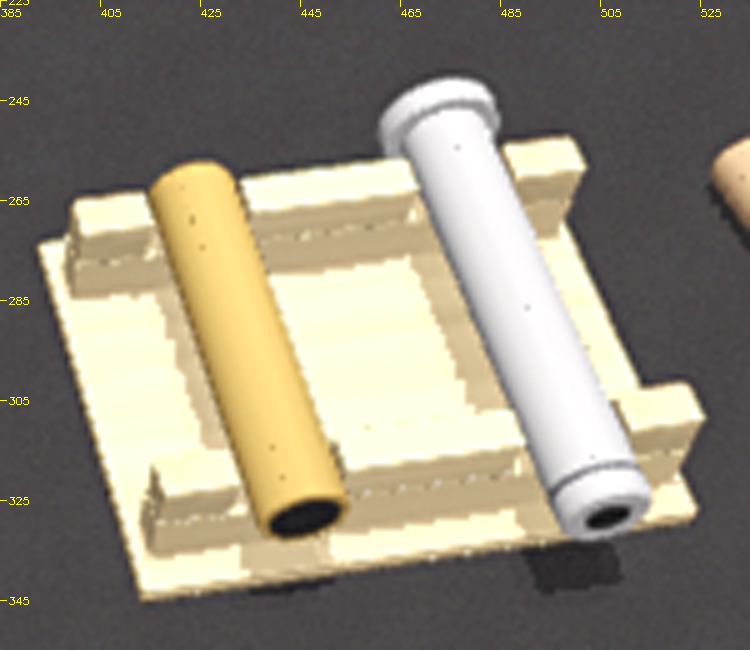

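```bash
cat > h.py <<'E'
import numpy as np, cv2
from plant import ctrl
from scipy.optimize import least_squares
from scipy.spatial.transform import Rotation as R
CM={n:ctrl.camera_model(n) for n in("scene","top")}
def proj(n,P):
    c=CM[n]; return cv2.projectPoints(np.atleast_2d(np.float64(P)),c["rvec"],c["tvec"],c["K"],None)[0][:,0]
def ray(n,uv,z):
    c=CM[n]; Rm=cv2.Rodrigues(c["rvec"])[0]; d=Rm.T@np.linalg.inv(c["K"])@[uv[0],uv[1],1]; o=-Rm.T@c["tvec"]
    return o+d*(z-o[2])/d[2]
def loc(p,L):
    L=np.atleast_2d(L); c,s=np.cos(p[2]),np.sin(p[2])
    return np.c_[p[0]+c*L[:,0]-s*L[:,1],p[1]+s*L[:,0]+c*L[:,1],L[:,2]]
def fit(obs,p0):
    def f(p): return np.concatenate([(proj(n,loc(p,np.array([o[:3] for o in v])/1000))-np.array([o[3:] for o in v])).ravel() for n,v in obs.items()])
    return least_squares(f,p0,loss="soft_l1",x_scale=[.01,.01,.01])
E
python3 - <<'E'
from h import *
np.set_printoptions(precision=4,suppress=True)
ft=[(105,85,12,375.6,186),(105,-85,12,452.4,167),(-105,-85,12,478.8,261),(-105,85,12,401,281.4),
(75,35,62,404.4,188),(75,-35,62,439,180),(40,35,62,407.4,207),(-40,35,62,419.6,243),(-40,-35,62,454,234.4),(-75,-35,62,458.4,251.6),(-75,35,62,424,260.4)]
fs=[(-105,-85,12,170,266),(-105,85,12,257.5,251.3),(105,85,12,273,344.5),(105,-85,12,173.8,363.8),(-75,-35,62,191,257.5),(-75,35,62,230,250.5),(-40,-35,62,195,277)]
rt=[(75,-100,8,264,191.4),(-75,-100,8,276,261),(-75,100,8,182,278)]
rs=[(-75,-100,8,393,274.6),(75,-100,8,413.4,345),(75,100,8,524.4,329)]
for nm,t,s,p0 in(("fix",ft,fs,[.6,-.2,.2]),("rack",rt,rs,[.6,.3,.1])):
    for obs in({"top":t},{"scene":s},{"top":t,"scene":s}):
        r=fit(obs,p0); print(nm,list(obs),r.x,np.degrees(r.x[2]),np.abs(r.fun).max())
    print(r.fun.reshape(-1,2))
    for c in CM: print(c)
P=ray("scene",(506.6,328.2),.046); print("plain end scene",P)
for uv in((189.2,203),(200,266)): print("axis top",ray("top",uv,.046))
E
```

```text
fix ['top'] [ 0.522  -0.1837  0.2213] 12.679808299979412 1.9969317555495536
fix ['scene'] [ 0.5249 -0.1801  0.223 ] 12.775130894059018 4.353098176654214
fix ['top', 'scene'] [ 0.5228 -0.1824  0.2204] 12.627984399341079 5.321217075749871
[[-1.0289 -0.6374]
 [-0.9267 -0.9173]
 [-0.4343  0.0914]
 [-1.0148 -0.4617]
 [-0.1525  0.2424]
 [-1.4131 -0.1244]
 [ 1.3355 -2.2528]
 [-0.4896 -0.0986]
 [-1.1837 -0.0058]
 [-0.8797 -0.3664]
 [-0.2987 -0.6156]
 [-1.2056 -0.9621]
 [-0.576  -1.1712]
 [-0.0111 -0.8184]
 [-1.9446 -0.5004]
 [-0.3892 -0.9546]
 [-0.8698 -0.4244]
 [-3.393  -5.3212]]
scene
top
rack ['top'] [0.5103 0.2485 0.154 ] 8.821124328137337 0.7127215126235456
rack ['scene'] [0.5159 0.2505 0.1582] 9.065992187152128 0.24323362234838442
rack ['top', 'scene'] [0.5137 0.2501 0.1569] 8.988506842618095 2.0089550280453636
[[-1.047  -0.9292]
 [-1.065  -2.009 ]
 [-0.0004 -1.758 ]
 [-0.4588 -0.921 ]
 [-0.4861 -1.4376]
 [-0.3086 -1.0039]]
scene
top
plain end scene [0.5948 0.315  0.046 ]
axis top [0.5735 0.3109 0.046 ]
axis top [0.4425 0.2886 0.046 ]
```

```bash
python3 - <<'E'
from h import *
np.set_printoptions(precision=4,suppress=True)
ft=[(105,85,12,375.6,186),(105,-85,12,452.4,167),(-105,-85,12,478.8,261),(-105,85,12,401,281.4),
(75,35,62,404.4,188),(75,-35,62,439,180),(-40,35,62,419.6,243),(-40,-35,62,454,234.4),(-75,-35,62,458.4,251.6),(-75,35,62,424,260.4)]
fs=[(-105,-85,12,170,266),(-105,85,12,257.5,251.3),(105,85,12,273,344.5),(105,-85,12,173.8,363.8),(-75,-35,62,191,257.5),(-75,35,62,230,250.5)]
rt=[(75,-100,8,264,191.4),(-75,-100,8,276,261),(-75,100,8,182,278)]
rs=[(-75,-100,8,393,274.6),(75,-100,8,413.4,345),(75,100,8,524.4,329)]
sh=lambda v:[(a,b,c,d-.4,e-.4) for a,b,c,d,e in v]
for nm,t,s,p0 in(("fix",ft,fs,[.6,-.2,.2]),("rack",rt,rs,[.6,.3,.1])):
    t,s=sh(t),sh(s)
    for obs in({"top":t},{"scene":s},{"top":t,"scene":s}):
        r=fit(obs,p0); print(nm,list(obs),r.x,np.degrees(r.x[2]),np.abs(r.fun).max())
    F=r.x if nm=="fix" else F
rk=r.x
P=ray("scene",(506.2,327.8),.046); print("plain end scene",P)
a,b=[ray("top",uv,.046) for uv in((188.8,202.6),(199.6,265.6))]; print("axis top",a,b, np.degrees(np.arctan2(*(a-b)[[1,0]])))
print("rack place y+50 axis, x=+90,0,-75:",loc(rk,np.array([[90,50,46],[0,50,46],[-75,50,46]])/1000))
c,s=np.cos(rk[2]),np.sin(rk[2])
print("plain end in rack frame",(P[0]-rk[0])*c+(P[1]-rk[1])*s,-(P[0]-rk[0])*s+(P[1]-rk[1])*c)
# strap end / latch
for q in(1.6,1.7,1.8,1.9,2.0):
    e=np.array([[57.5,-52+112*np.cos(q),89.6+112*np.sin(q)]])/1000
    print(q,"strap tip",proj("scene",loc(F,e))[0],proj("top",loc(F,e))[0])
for p in(.7,.8,.9,1.0,1.1):
    e=np.array([[57.5,66+115*np.sin(p+.11),36+115*np.cos(p+.11)]])/1000
    print(p,"latch tip",proj("scene",loc(F,e))[0],proj("top",loc(F,e))[0])
# head outer face centre predicted
E
```

```text
fix ['top'] [ 0.5231 -0.1832  0.2194] 12.571789624363507 0.6731623287958541
fix ['scene'] [ 0.5236 -0.1815  0.2213] 12.681569273052235 1.0365870708353384
fix ['top', 'scene'] [ 0.5232 -0.1826  0.2191] 12.556207377461334 1.792003839136953
rack ['top'] [0.5111 0.2494 0.154 ] 8.823736998972596 0.7213827800526076
rack ['scene'] [0.5151 0.2499 0.1583] 9.0676176465711 0.2148660001942062
rack ['top', 'scene'] [0.5135 0.2499 0.1554] 8.902946776854627 1.4366374324865774
plain end scene [0.5941 0.3145 0.046 ]
axis top [0.5744 0.3117 0.046 ] [0.4433 0.2894 0.046 ] 9.659091832789596
rack place y+50 axis, x=+90,0,-75: [[0.5946 0.3133 0.046 ]
 [0.5057 0.2993 0.046 ]
 [0.4316 0.2877 0.046 ]]
plain end in rack frame 0.08963185421817312 0.0512826269143983
1.6 strap tip [161.0717 269.9771] [468.6612 168.5426]
1.7 strap tip [153.3515 271.6747] [474.6963 167.1266]
1.8 strap tip [145.9263 273.8132] [480.4471 165.8938]
1.9 strap tip [138.8961 276.3639] [485.8366 164.8598]
2.0 strap tip [132.3538 279.2906] [490.7954 164.0364]
0.7 latch tip [302.3991 279.9693] [353.0175 205.4063]
0.8 latch tip [307.0899 282.2596] [349.0745 207.1186]
0.9 latch tip [311.1695 284.8498] [345.6441 208.747 ]
1.0 latch tip [314.6095 287.7025] [342.7524 210.2746]
1.1 latch tip [317.391 290.779] [340.4165 211.6867]
```

```bash
cat >> h.py <<'E'
FX=np.array([.5233,-.1824,.2200]); 
def fw(x,y,z): return loc(FX,np.array([[x,y,z]])/1000)[0]
def delta(tcp,yaw,o=None):
    o=o or ctrl.get_obs(); Rc=R.from_euler("xyz",o["orientation"],degrees=True)
    Rt=R.from_euler("xyz",[180,0,yaw],degrees=True)
    rv=(Rc.inv()*Rt).as_rotvec(); d=Rc.inv().apply(np.array(tcp)-o["tool_pos"])
    print("turn",np.round(rv,4),"shift",np.round(d,4),"| F",np.round(o["force"],1),"t",round(o["clock"],2))
E
python3 - <<'E'
from h import *
delta([.5,-.25,.27],-171)
delta([.494,.2976,.20],-171)
E
```

```text
turn [ 0.0015 -0.0003  0.1557] shift [-0.3988  0.2829  0.0217] | F [-0.5  0.4  0.4] t 0.1
turn [ 0.0015 -0.0003  0.1557] shift [-0.5616  0.8057  0.0924] | F [-0.5  0.4  0.4] t 0.1
```

```bash
python3 -m creep '[[0,0,0.156,-0.399,0.283,0.022,1],[0,0,0.156,-0.399,0.283,0.022,1],[0,0,0.156,-0.399,0.283,0.022,1],[0,0,0.156,-0.399,0.283,0.022,1],[0,0,0.156,-0.399,0.283,0.022,1],[0,0,0.156,-0.399,0.283,0.022,1],[0,0,0.156,-0.399,0.283,0.022,1],[0,0,0.156,-0.399,0.283,0.022,1],[0,0,0.156,-0.399,0.283,0.022,1],[0,0,0.156,-0.399,0.283,0.022,1],[0,0,0.156,-0.562,0.806,0.022,1],[0,0,0.156,-0.562,0.806,0.022,1]]'
python3 - <<'E'
from h import *
delta([.494,.2976,.20],-171)
E
```

```text
clock: 1.1
tool_pos: [0.4619, -0.2243, 0.2721]
orientation: [180.0, -0.1, -171.0]
force: [0.6, 0.6, -0.1]
opening: 0.0878
turn [ 0.0005 -0.0014 -0.0003] shift [-0.1133  0.5105  0.0722] | F [ 0.6  0.6 -0.1] t 1.1
```

```bash
python3 -m creep '[[0,0,0,-0.113,0.51,0.06,1],[0,0,0,-0.113,0.51,0.06,1],[0,0,0,-0.113,0.51,0.06,1],[0,0,0,-0.113,0.51,0.06,1],[0,0,0,-0.113,0.51,0.06,1],[0,0,0,-0.113,0.51,0.06,1],[0,0,0,-0.113,0.51,0.06,1],[0,0,0,-0.113,0.51,0.06,1],[0,0,0,-0.113,0.51,0.06,1],[0,0,0,-0.113,0.51,0.06,1],[0,0,0,-0.113,0.51,0.06,1]]'
python3 -m creep '[[0,0,0,0,0,0,1],[0,0,0,0,0,0,1],[0,0,0,0,0,0,1],[0,0,0,0,0,0,1]]'
python3 - <<'E'
from h import *
delta([.494,.2976,.20],-170.9)
E
```

```text
clock: 2.02
tool_pos: [0.4886, 0.2303, 0.2204]
orientation: [180.0, -0.0, -171.0]
force: [1.0, -0.3, 0.2]
opening: 0.0878
clock: 2.35
tool_pos: [0.489, 0.2274, 0.2206]
orientation: [-180.0, -0.0, -171.0]
force: [-0.7, -0.2, 0.1]
opening: 0.0879
turn [-0.0003 -0.0005 -0.0026] shift [-0.0159  0.0686  0.0206] | F [-0.7 -0.2  0.1] t 2.35
```

```bash
python3 -m creep '[[0,0,0,-0.016,0.069,0.02,1],[0,0,0,-0.016,0.069,0.06,1],[0,0,0,-0.016,0.069,0.07,1],[0,0,0,-0.016,0.069,0.07,1],[0,0,0,-0.016,0.069,0.07,1]]'
python3 - <<'E'
from h import *
o=ctrl.get_obs();delta([.494,.2976,.0928],-170.9)
for n in CM: cv2.imwrite(f"pics/{n}1.png",ctrl.snapshot(n)[170:350,130:300] if n=="top" else ctrl.snapshot(n)[190:370,370:560])
E
python3 -c "
import cv2,numpy as np
a=cv2.resize(cv2.imread('pics/top1.png'),None,fx=2.2,fy=2.2,interpolation=2);b=cv2.resize(cv2.imread('pics/scene1.png'),None,fx=2.2,fy=2.2,interpolation=2)
cv2.imwrite('pics/c1.png',np.hstack([a,b]))"
```

```text
clock: 2.77
tool_pos: [0.4939, 0.2975, 0.15]
orientation: [-179.9, -0.1, -171.1]
force: [0.4, 0.1, 0.8]
opening: 0.0873
turn [-0.0021 -0.0023 -0.0027] shift [-0.0002  0.0002  0.0572] | F [0.4 0.1 0.8] t 2.77
```

View pics/c1.png

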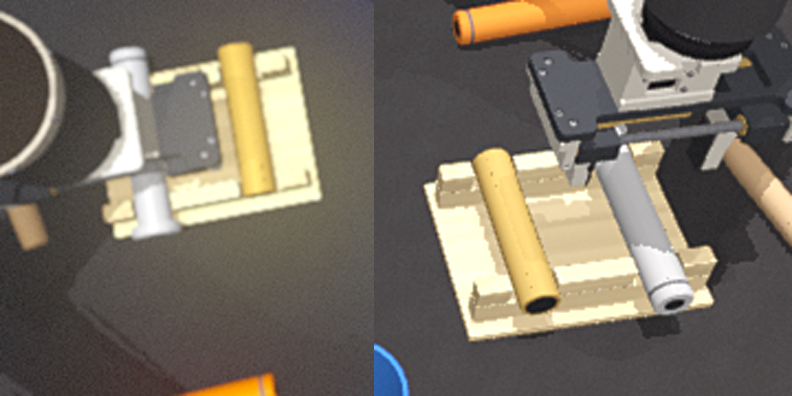

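The fingers straddle the pin: the left finger is at (575,160) and the right at (718,140) in the right-hand panel, clear of the sleeve. Next I'll lower and grip.

```bash
python3 -m creep '[[0,0,0,0,0,0.03,1],[0,0,0,0,0,0.05,1],[0,0,0,0,0,0.057,1],[0,0,0,0,0,0.057,0.7],[0,0,0,0,0,0.057,0.4],[0,0,0,0,0,0.057,0.3],[0,0,0,0,0,0.057,0.2],[0,0,0,0,0,0.057,0.2],[0,0,0,0,0,0.057,0.2]]'
python3 -c "
from h import *
delta([.494,.2976,.0928],-170.9)"
```

```text
clock: 3.62
tool_pos: [0.4944, 0.2992, 0.0945]
orientation: [180.0, 0.1, -171.0]
force: [-0.9, -0.5, 0.3]
opening: 0.053
turn [ 0.0009  0.001  -0.0019] shift [ 0.0007 -0.0015  0.0017] | F [-0.9 -0.5  0.3] t 3.62
```

```bash
python3 -m creep '[[0,0,0,0,0,0,0.1],[0,0,0,0,0,0,0.1],[0,0,0,0,0,0,0.1],[0,0,0,0,0,0,0.1],[0,0,0,0,0,0,0.1],[0,0,0,0,0,0,0.1],[0,0,0,0,0,0,0.1]]'
```

```text
clock: 4.2
tool_pos: [0.4942, 0.2988, 0.0937]
orientation: [-180.0, -0.0, -171.0]
force: [-0.3, -1.2, 2.0]
opening: 0.0315
```

```bash
python3 -m creep '[[0,0,0,0,0,0,0],[0,0,0,0,0,0,0],[0,0,0,0,0,-0.01,0],[0,0,0,0,0,-0.02,0],[0,0,0,0,0,-0.04,0],[0,0,0,0,0,-0.06,0],[0,0,0,0,0,-0.08,0],[0,0,0,0,0,-0.1,0],[0,0,0,0,0,-0.115,0],[0,0,0,0,0,-0.12,0],[0,0,0,0,0,-0.12,0],[0,0,0,0,0,-0.12,0]]'
python3 - <<'E'
from h import *
o=ctrl.get_obs(); print(o["force"],o["moment"])
for n in CM: cv2.imwrite(f"pics/{n}2.png",ctrl.snapshot(n))
a=cv2.imread('pics/top2.png')[130:330,80:330];b=cv2.imread('pics/scene2.png')[180:380,370:570]
cv2.imwrite('pics/c2.png',cv2.resize(np.hstack([a,b]),(787,350),interpolation=2))
t=fw(-22,0,64.6+46.8+40); print("target",t); delta(t,-180+np.degrees(FX[2]))
E
```

```text
clock: 5.2
tool_pos: [0.4936, 0.2986, 0.2132]
orientation: [180.0, -0.1, -171.0]
force: [0.0, -0.3, -6.6]
opening: 0.0314
[ 0.04504601 -0.29882171 -6.59459431] [-0.04491795  0.06109431 -0.0420994 ]
target [ 0.50183026 -0.18720105  0.1514    ]
turn [-0.0011 -0.0023 -0.0636] shift [ 0.0672 -0.4808  0.0616] | F [ 0.1  0.1 -8.4] t 5.3
```

View pics/c2.png

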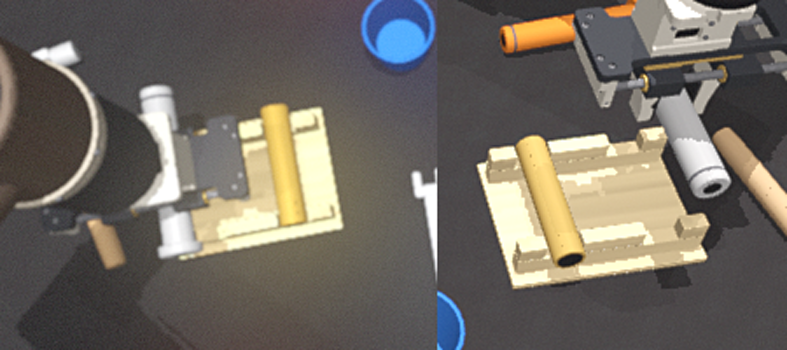

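```bash
python3 - <<'E'
from h import *
g=ctrl.get_obs()["tool_pos"]; 
th=np.radians(8.97)
P=ray("scene",(526.3,285.9),.1655); d=P-g; print("plain end along pin from grasp, lateral",d[0]*np.cos(th)+d[1]*np.sin(th),-d[0]*np.sin(th)+d[1]*np.cos(th))
for L in(.095,.102,.109):
  for z in (.16,.1655,.171): print(L,z,proj("scene",[g[0]+L*np.cos(th),g[1]+L*np.sin(th),z])[0])
E
```

```text
plain end along pin from grasp, lateral 0.10000549011484547 -0.0010509227020204428
0.095 0.16 [524.56300685 285.20060424]
0.095 0.1655 [525.64505239 283.09019731]
0.095 0.171 [526.73905088 280.95647748]
0.102 0.16 [526.40506186 289.00342654]
0.102 0.1655 [527.50349905 286.90190641]
0.102 0.171 [528.61414037 284.77703747]
0.109 0.16 [528.26828272 292.84994459]
0.109 0.1655 [529.38341857 290.75765673]
0.109 0.171 [530.51101605 288.6419876 ]
```

```bash
python3 -m creep '[[0,0,-0.064,0.005,-0.04,0,0],[0,0,-0.064,0.067,-0.481,0,0],[0,0,-0.064,0.067,-0.481,0,0],[0,0,-0.064,0.067,-0.481,0,0],[0,0,-0.064,0.067,-0.481,0,0],[0,0,-0.064,0.067,-0.481,0,0],[0,0,-0.064,0.067,-0.481,0,0],[0,0,-0.064,0.067,-0.481,0,0],[0,0,-0.064,0.067,-0.481,0,0],[0,0,-0.064,0.067,-0.481,0,0],[0,0,-0.064,0.067,-0.481,0,0],[0,0,-0.064,0.067,-0.481,0,0]]'
python3 -m creep '[[0,0,0,0,0,0,0],[0,0,0,0,0,0,0],[0,0,0,0,0,0,0]]'
python3 - <<'E'
from h import *
t=fw(-20,0,64.6+46.8+40); print("target",t); delta(t,-180+np.degrees(FX[2]))
E
```

```text
clock: 6.3
tool_pos: [0.5021, -0.1897, 0.2126]
orientation: [180.0, -0.1, -167.4]
force: [0.6, -0.2, -7.0]
opening: 0.0314
clock: 6.55
tool_pos: [0.5025, -0.1868, 0.2126]
orientation: [180.0, -0.1, -167.4]
force: [-0.4, -0.5, -8.5]
opening: 0.0312
target [ 0.50378205 -0.18676459  0.1514    ]
turn [ 0.0008 -0.0021 -0.0004] shift [-0.0014 -0.0003  0.0612] | F [-0.4 -0.5 -8.5] t 6.55
```

Now I'll lower to 15 mm above the seat and look.

```bash
python3 -m creep '[[0,0,0,-0.001,0,0.02,0],[0,0,0,-0.001,0,0.04,0],[0,0,0,-0.001,0,0.06,0],[0,0,0,-0.001,0,0.075,0],[0,0,0,-0.001,0,0.085,0],[0,0,0,-0.001,0,0.085,0],[0,0,0,-0.001,0,0.085,0]]'
python3 - <<'E'
from h import *
for n in CM: cv2.imwrite(f"pics/{n}3.png",ctrl.snapshot(n))
a=cv2.imread('pics/top3.png')[140:310,350:500];b=cv2.imread('pics/scene3.png')[200:370,130:310]
cv2.imwrite('pics/c3.png',cv2.resize(np.hstack([a,b]),None,fx=2.4,fy=2.4,interpolation=2))
delta(fw(-20,0,64.6+46.8),-180+np.degrees(FX[2]))
for L in((90-8,0),): print(proj("scene",fw(82,0,64.6+15)), proj("top",fw(-83,0,79.6+22)))
E
```

```text
clock: 7.13
tool_pos: [0.5043, -0.1858, 0.1287]
orientation: [-180.0, -0.1, -167.3]
force: [0.3, -0.3, -6.1]
opening: 0.0314
turn [-0.0007  0.0016  0.0018] shift [ 0.0014 -0.0003  0.0184] | F [ 0.6  0.5 -7.5] t 7.23
[[215.19247465 321.18740935]] [[446.21246598 257.87383803]]
```

View pics/c3.png

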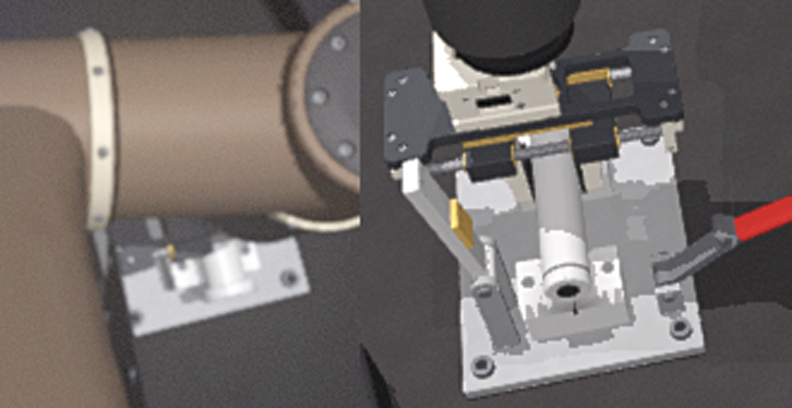

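```bash
python3 -m creep '[[0,0,0,0.001,0,0.005,0],[0,0,0,0.001,0,0.009,0],[0,0,0,0.001,0,0.012,0],[0,0,0,0.001,0,0.014,0],[0,0,0,0.001,0,0.015,0],[0,0,0,0.001,0,0.015,0],[0,0,0,0.001,0,0.015,0]]'
python3 -m creep '[[0,0,0,0,0,0.0005,0],[0,0,0,0,0,0.001,0],[0,0,0,0,0,0.0015,0],[0,0,0,0,0,0.002,0],[0,0,0,0,0,0.002,0]]'
python3 -c "
from h import *
delta(fw(-20,0,64.6+46.8),-180+np.degrees(FX[2]))"
```

```text
clock: 7.82
tool_pos: [0.5032, -0.1867, 0.1137]
orientation: [-180.0, -0.0, -167.3]
force: [-0.8, -0.5, -7.1]
opening: 0.0312
clock: 8.23
tool_pos: [0.5033, -0.1867, 0.1126]
orientation: [-180.0, 0.0, -167.3]
force: [-2.4, 1.5, 4.0]
opening: 0.0311
turn [-0.0004  0.0005  0.0011] shift [-0.0005 -0.0002  0.0012] | F [-2.4  1.5  4. ] t 8.23
```

```bash
python3 -m creep '[[0,0,0,0,0,-0.0005,0],[0,0,0,-0.001,0,-0.0005,0],[0,0,0,-0.002,0,-0.0005,0],[0,0,0,-0.003,0,-0.0005,0],[0,0,0,-0.004,0,-0.0005,0],[0,0,0,-0.004,0,-0.0005,0]]'
python3 -m creep '[[0,0,0,-0.0007,0,0,0],[0,0,0,-0.0014,0,0,0],[0,0,0,-0.002,0,0,0],[0,0,0,-0.002,0,0,0]]'
python3 -c "
from h import *
o=ctrl.get_obs(); print(R.from_euler('z',-FX[2]).apply(o['force']))
delta(fw(-12,0,64.6+46.8),-180+np.degrees(FX[2]))"
```

```text
clock: 8.73
tool_pos: [0.504, -0.1863, 0.1123]
orientation: [179.9, -0.3, -167.4]
force: [-12.9, -1.5, 10.5]
opening: 0.0311
clock: 9.07
tool_pos: [0.5043, -0.1863, 0.1122]
orientation: [179.9, -0.5, -167.4]
force: [-18.2, -2.0, 16.3]
opening: 0.0315
[-18.16623373   2.02092292  16.30414538]
turn [ 0.0014 -0.0092 -0.0001] shift [-0.0074 -0.0003  0.0008] | F [-18.2  -2.   16.3] t 9.07
```

```bash
python3 - <<'E'
from h import *
for n in CM: cv2.imwrite(f"pics/{n}4.png",ctrl.snapshot(n))
a=cv2.imread('pics/top4.png')[220:300,400:480];b=cv2.imread('pics/scene4.png')[230:360,170:270]
a=cv2.resize(a,None,fx=4,fy=4,interpolation=2);b=cv2.resize(b,None,fx=4,fy=4,interpolation=2)
im=np.zeros((520,720,3),np.uint8); im[:320,:320]=a; im[:,320:]=b
cv2.imwrite('pics/c4.png',im)
o=ctrl.get_obs(); print(o["force"],o["moment"])
for x in(84,87,90): print(proj("scene",fw(x,0,64.6)))
for x in (-85,-75): print(proj("top",fw(x,0,64.6+22)))
E
```

```text
[-17.63360115  -1.66300567  17.37147298] [-0.85966604  6.41508449 -0.11421132]
[[216.83388425 327.00741036]]
[[216.9846517  328.57990675]]
[[217.13609117 330.15941236]]
[[444.71459949 259.36518883]]
[[443.34581198 254.40266937]]
```

View pics/c4.png

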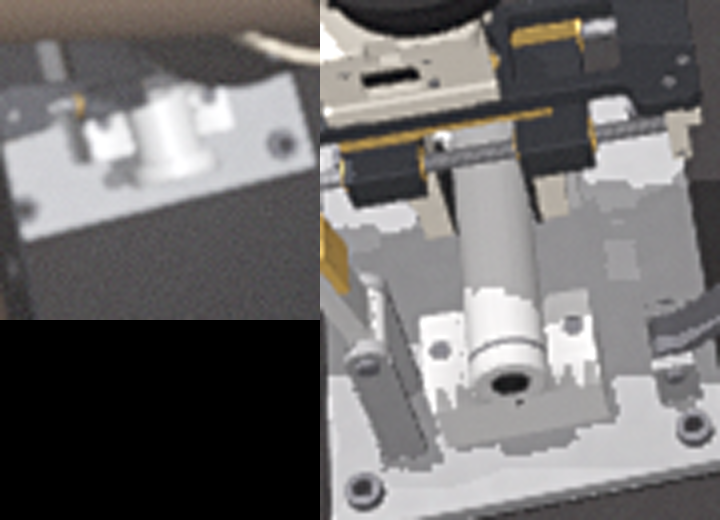

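```bash
python3 -m creep '[[0,0,0,0.002,0,-0.0005,0],[0,0,0,0.004,0,-0.001,0],[0,0,0,0.005,0,-0.001,0],[0,0,0,0.005,0,-0.001,0]]'
python3 -c "
from h import *
o=ctrl.get_obs(); print(o['force'],o['moment'],o['orientation'],o['tool_pos'])"
```

```text
clock: 9.5
tool_pos: [0.5043, -0.1865, 0.113]
orientation: [180.0, 0.0, -167.4]
force: [-0.1, 0.2, -7.3]
opening: 0.0316
[-0.10076076  0.22905903 -7.32545978] [-0.22411582  0.1208455  -0.02708602] [ 1.79999914e+02  1.66908393e-02 -1.67355696e+02] [ 0.50426859 -0.18645029  0.11297669]
```

```bash
python3 -m creep '[[0,0,0,-0.001,0,0,0],[0,0,0,-0.002,0,0,0],[0,0,0,-0.003,0,0,0],[0,0,0,-0.003,0,0,0]]'
python3 -c "
from h import *
o=ctrl.get_obs(); print(o['force'],o['moment'],o['orientation'],o['tool_pos'])"
```

```text
clock: 9.83
tool_pos: [0.5076, -0.1857, 0.1131]
orientation: [-180.0, 0.0, -167.3]
force: [-0.2, -0.4, -6.9]
opening: 0.031
[-0.15159469 -0.43392642 -6.94465922] [-0.10970948 -0.06187703 -0.03944189] [-1.79994293e+02  1.37809222e-02 -1.67330777e+02] [ 0.50756649 -0.18565369  0.11312436]
```

```bash
python3 -m creep '[[0,0,0,-0.001,0,0,0],[0,0,0,-0.002,0,0,0],[0,0,0,-0.003,0,0,0],[0,0,0,-0.004,0,0,0],[0,0,0,-0.004,0,0,0]]'
python3 -c "
from h import *
o=ctrl.get_obs(); print(o['force'],o['moment'],o['orientation'],o['tool_pos'])
delta(fw(-12,0,64.6+46.8),-180+np.degrees(FX[2]))"
```

```text
clock: 10.25
tool_pos: [0.5112, -0.1848, 0.1132]
orientation: [-180.0, 0.0, -167.3]
force: [0.3, -0.9, -7.6]
opening: 0.0314
[ 0.33804134 -0.87863677 -7.64382328] [-0.04534453 -0.02156982 -0.06568621] [-1.79996611e+02  1.35453019e-02 -1.67339876e+02] [ 0.51123112 -0.18483189  0.11324119]
turn [-0.0001  0.0002  0.001 ] shift [-0.0003 -0.0003  0.0018] | F [ 0.3 -0.9 -7.6] t 10.25
```

```bash
python3 -m creep '[[0,0,0,-0.001,0,0,0],[0,0,0,-0.002,0,0,0],[0,0,0,-0.003,0,0,0],[0,0,0,-0.003,0,0,0]]'
python3 -c "
from h import *
o=ctrl.get_obs(); print(o['force'],o['moment'],o['orientation'],o['tool_pos'])"
```

```text
clock: 10.58
tool_pos: [0.5123, -0.1846, 0.1131]
orientation: [180.0, -0.2, -167.4]
force: [-5.1, -2.6, -1.8]
opening: 0.0314
[-5.10926603 -2.57221633 -1.75031599] [-0.84249976  1.9954314  -0.02742982] [ 179.97151883   -0.19560012 -167.36939131] [ 0.51229903 -0.18461088  0.11306197]
```

```bash
python3 -m creep '[[0,0,0,0.001,0,0.0004,0],[0,0,0,0.001,0,0.0008,0],[0,0,0,0.001,0,0.0008,0],[0,0,0,0.001,0,0.0008,0]]'
python3 -c "
from h import *
o=ctrl.get_obs(); print(o['force'],o['moment'],o['orientation'],o['tool_pos'])
for n in CM: cv2.imwrite(f'pics/{n}5.png',ctrl.snapshot(n))
a=cv2.imread('pics/top5.png')[220:300,400:480];b=cv2.imread('pics/scene5.png')[230:360,170:270]
a=cv2.resize(a,None,fx=4,fy=4,interpolation=2);b=cv2.resize(b,None,fx=4,fy=4,interpolation=2)
im=np.zeros((520,720,3),np.uint8); im[:320,:320]=a; im[:,320:]=b
cv2.imwrite('pics/c5.png',im)"
```

```text
clock: 10.92
tool_pos: [0.5121, -0.1846, 0.1126]
orientation: [180.0, -0.1, -167.4]
force: [-4.9, -1.5, -0.1]
opening: 0.0316
[-4.8617152  -1.51902591 -0.11608925] [-0.35728849  1.95234399 -0.07893295] [ 1.79988556e+02 -7.61894884e-02 -1.67359281e+02] [ 0.51213664 -0.18462306  0.11258037]
```

View pics/c5.png

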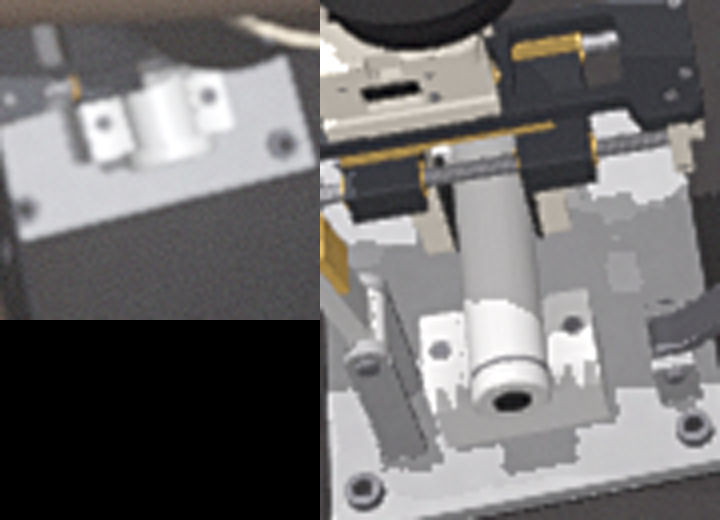

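The plain-end hole at panel (513,401) is image pixel (218,330), which matches the predicted seated position (217.1,330.2). The head is at the block's end face. Releasing.

```bash
python3 -m creep '[[0,0,0,0,0,0,0.4],[0,0,0,0,0,0,0.5],[0,0,0,0,0,0,0.6],[0,0,0,0,0,0,0.6],[0,0,0,0,0,0,0.6]]'
python3 -c "
from h import *
o=ctrl.get_obs(); print(o['force'],o['moment'],o['orientation'],o['tool_pos'])
for n in CM: cv2.imwrite(f'pics/{n}6.png',ctrl.snapshot(n))
a=cv2.imread('pics/top6.png')[220:300,400:480];b=cv2.imread('pics/scene6.png')[230:360,170:270]
a=cv2.resize(a,None,fx=4,fy=4,interpolation=2);b=cv2.resize(b,None,fx=4,fy=4,interpolation=2)
im=np.zeros((520,720,3),np.uint8); im[:320,:320]=a; im[:,320:]=b
cv2.imwrite('pics/c6.png',im)"
```

```text
clock: 11.43
tool_pos: [0.5136, -0.1844, 0.1128]
orientation: [-180.0, 0.1, -167.3]
force: [0.1, -0.7, -0.5]
opening: 0.0517
[ 0.14878269 -0.74932641 -0.54670914] [ 0.01775928 -0.0069218   0.03169195] [-1.79976531e+02  8.10497035e-02 -1.67331656e+02] [ 0.51362368 -0.18440389  0.11283024]
```

View pics/c6.png

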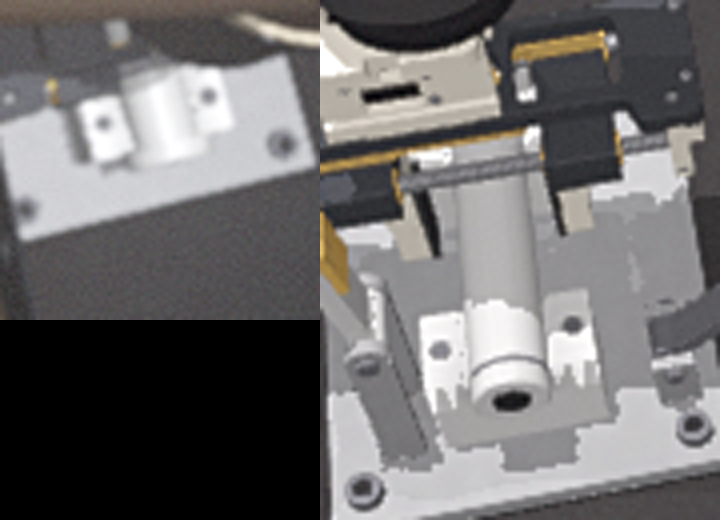

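The pin is unmoved after release. Next I'll rise, turn by 90° and go above the strap.

```bash
python3 -m creep '[[0,0,0,0,0,-0.015,0.8],[0,0,0,0,0,-0.04,1],[0,0,0,0,0,-0.08,0.8],[0,0,0,0,0,-0.12,0.8],[0,0,0,0,0,-0.16,0.8],[0,0,0,0,0,-0.18,0.8],[0,0,0,0,0,-0.18,0.8]]'
python3 - <<'E'
from h import *
y=-90+np.degrees(FX[2])
delta(fw(57.5,-67.8,182.3+46.8+60),y)
E
```

```text
clock: 12.12
tool_pos: [0.5151, -0.1849, 0.2985]
orientation: [-179.8, 0.5, -167.3]
force: [0.8, -0.8, 0.6]
opening: 0.07
turn [-0.0099  0.0043 -1.5692] shift [-0.0659 -0.0672  0.0103] | F [ 0.8 -0.8  0.6] t 12.12
```

```bash
python3 -m creep '[[0,0,-1.57,-0.066,-0.067,0,0.8],[0,0,-1.57,-0.066,-0.067,0,0.8],[0,0,-1.57,-0.066,-0.067,0,0.8],[0,0,-1.57,-0.066,-0.067,0,0.8],[0,0,-1.57,-0.066,-0.067,0,0.8],[0,0,-1.57,-0.066,-0.067,0,0.8],[0,0,-1.57,-0.066,-0.067,0,0.8],[0,0,-1.57,-0.066,-0.067,0,0.8],[0,0,-1.57,-0.066,-0.067,0,0.8],[0,0,-1.57,-0.066,-0.067,0,0.8],[0,0,-1.57,-0.066,-0.067,0,0.8],[0,0,-1.57,-0.066,-0.067,0,0.8]]'
python3 -m creep '[[0,0,-0.2,0,0,0,0.8],[0,0,-0.08,0,0,0,0.8],[0,0,-0.08,0,0,0,0.8]]'
python3 - <<'E'
from h import *
y=-90+np.degrees(FX[2])
delta(fw(57.5,-67.8,182.3+46.8+40),y)
for n in CM: cv2.imwrite(f'pics/{n}7.png',ctrl.snapshot(n))
a=cv2.imread('pics/top7.png')[120:290,350:520];b=cv2.imread('pics/scene7.png')[180:370,100:320]
a=cv2.resize(a,None,fx=2,fy=2,interpolation=2);b=cv2.resize(b,None,fx=2,fy=2,interpolation=2)
im=np.zeros((380,780,3),np.uint8); im[:340,:340]=a; im[:,340:]=b
cv2.imwrite('pics/c7.png',im)
E
```

```text
clock: 13.12
tool_pos: [0.5919, -0.2353, 0.2919]
orientation: [180.0, 0.0, -81.1]
force: [0.1, 0.1, -0.3]
opening: 0.0697
clock: 13.37
tool_pos: [0.5919, -0.2353, 0.2919]
orientation: [180.0, 0.0, -76.9]
force: [-0.6, 0.3, -0.7]
opening: 0.0704
turn [0.0005 0.0003 0.0082] shift [ 0.0012 -0.0021  0.0228] | F [-0.6  0.3 -0.7] t 13.37
```

View pics/c7.png

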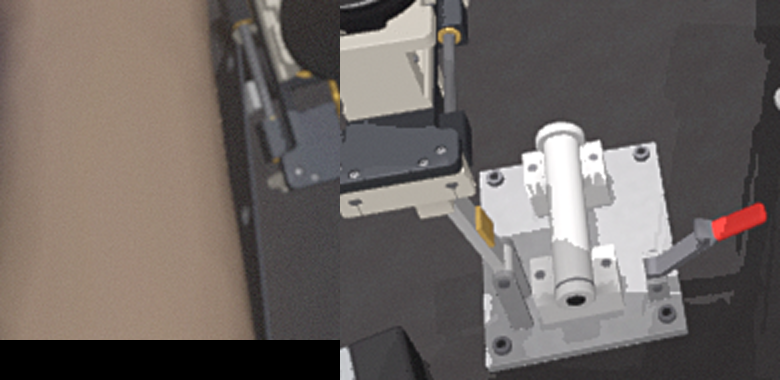

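```bash
python3 -m creep '[[0,0,0.008,0.001,-0.002,0.02,0.8],[0,0,0.008,0.001,-0.002,0.035,0.8],[0,0,0.008,0.001,-0.002,0.045,0.8],[0,0,0.008,0.001,-0.002,0.055,0.8],[0,0,0.008,0.001,-0.002,0.063,0.8],[0,0,0.008,0.001,-0.002,0.063,0.6],[0,0,0.008,0.001,-0.002,0.063,0.4],[0,0,0.008,0.001,-0.002,0.063,0.3],[0,0,0.008,0.001,-0.002,0.063,0.2],[0,0,0.008,0.001,-0.002,0.063,0.2],[0,0,0.008,0.001,-0.002,0.063,0.2]]'
python3 - <<'E'
from h import *
y=-90+np.degrees(FX[2])
o=ctrl.get_obs(); print(o['opening'])
delta(fw(57.5,-67.8,182.3+46.8),y)
cv2.imwrite('pics/c8.png',cv2.resize(ctrl.snapshot("scene")[180:370,100:320],None,fx=3,fy=3))
E
```

```text
clock: 14.38
tool_pos: [0.5943, -0.236, 0.23]
orientation: [-179.9, -0.0, -77.3]
force: [0.1, -0.4, 0.3]
opening: 0.0359
0.035893398801731716
turn [-0.0009 -0.0003  0.002 ] shift [0.     0.0001 0.0009] | F [ 0.1 -0.4  0.3] t 14.38
```

View pics/c8.png

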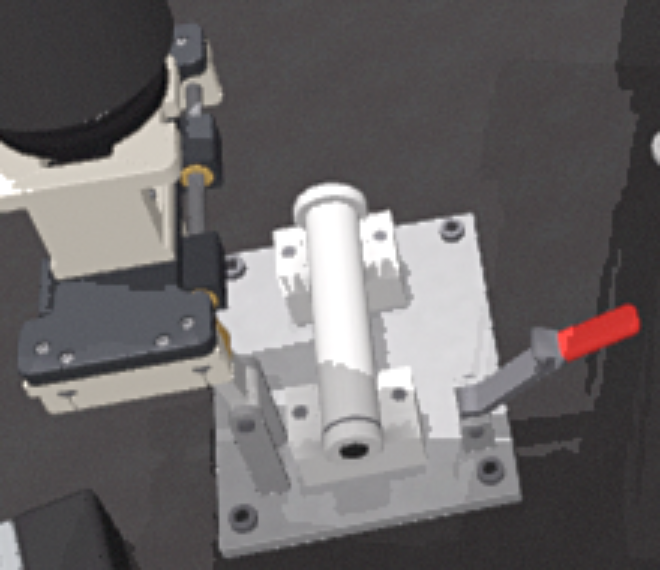

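```bash
python3 -m creep '[[0,0,0,0,0,0,0.15],[0,0,0,0,0,0,0.1],[0,0,0,0,0,0,0],[0,0,0,0,0,0,0],[0,0,0,0,0,0,0]]'
python3 - <<'E'
from h import *
y=-90+np.degrees(FX[2])
o=ctrl.get_obs(); print(o['opening'])
for q in(1.5,1.25,1.0,.75,.5,.3,.15,.05,0,-.03):
    print(q,end=" "); delta(fw(57.5,-52+94*np.cos(q),89.6+94*np.sin(q)+46.8),y,o)
E
```

```text
clock: 14.85
tool_pos: [0.5938, -0.236, 0.2297]
orientation: [180.0, -0.0, -77.3]
force: [-2.9, 0.7, 3.6]
opening: 0.0236
0.023558015301117743
1.5 turn [ 0.0006 -0.      0.002 ] shift [-0.0224 -0.0005 -0.0005] | F [-2.9  0.7  3.6] t 14.85
1.25 turn [ 0.0006 -0.      0.002 ] shift [-0.0454 -0.0005  0.0041] | F [-2.9  0.7  3.6] t 14.85
1.0 turn [ 0.0006 -0.      0.002 ] shift [-0.0665 -0.0006  0.0142] | F [-2.9  0.7  3.6] t 14.85
0.75 turn [ 0.0006 -0.      0.002 ] shift [-0.0845 -0.0006  0.0292] | F [-2.9  0.7  3.6] t 14.85
0.5 turn [ 0.0006 -0.      0.002 ] shift [-0.0982 -0.0006  0.0482] | F [-2.9  0.7  3.6] t 14.85
0.3 turn [ 0.0006 -0.      0.002 ] shift [-0.1055 -0.0007  0.0655] | F [-2.9  0.7  3.6] t 14.85
0.15 turn [ 0.0006 -0.      0.002 ] shift [-0.1087 -0.0007  0.0792] | F [-2.9  0.7  3.6] t 14.85
0.05 turn [ 0.0006 -0.      0.002 ] shift [-0.1096 -0.0007  0.0886] | F [-2.9  0.7  3.6] t 14.85
0 turn [ 0.0006 -0.      0.002 ] shift [-0.1097 -0.0007  0.0933] | F [-2.9  0.7  3.6] t 14.85
-0.03 turn [ 0.0006 -0.      0.002 ] shift [-0.1097 -0.0007  0.0961] | F [-2.9  0.7  3.6] t 14.85
```

Gripped at 23.6 mm on the strap's flanks. Now follow the arc.

```bash
python3 -m creep '[[0,0,0,-0.011,0,-0.001,0],[0,0,0,-0.022,0,-0.0005,0],[0,0,0,-0.034,0,0.001,0],[0,0,0,-0.045,0,0.004,0],[0,0,0,-0.056,0,0.0085,0],[0,0,0,-0.0665,0,0.014,0]]'
python3 - <<'E'
from h import *
y=-90+np.degrees(FX[2])
o=ctrl.get_obs(); print(o['opening'])
for q in(1.0,.75,.5,.3,.15,.05,0):
    print(q,end=" "); delta(fw(57.5,-52+94*np.cos(q),89.6+94*np.sin(q)+46.8),y,o)
cv2.imwrite('pics/c9.png',cv2.resize(ctrl.snapshot("scene")[180:370,100:320],None,fx=3,fy=3))
E
```

```text
clock: 15.35
tool_pos: [0.5793, -0.1715, 0.2173]
orientation: [-180.0, -0.1, -77.3]
force: [-7.2, -1.4, 11.9]
opening: 0.0236
0.023580934459271317
1.0 turn [-0.0006 -0.0021  0.0023] shift [-0.0004 -0.0005  0.0018] | F [-7.2 -1.4 11.9] t 15.35
0.75 turn [-0.0006 -0.0021  0.0023] shift [-0.0184 -0.0005  0.0168] | F [-7.2 -1.4 11.9] t 15.35
0.5 turn [-0.0006 -0.0021  0.0023] shift [-0.0322 -0.0006  0.0358] | F [-7.2 -1.4 11.9] t 15.35
0.3 turn [-0.0006 -0.0021  0.0023] shift [-0.0395 -0.0006  0.0531] | F [-7.2 -1.4 11.9] t 15.35
0.15 turn [-0.0006 -0.0021  0.0023] shift [-0.0427 -0.0006  0.0668] | F [-7.2 -1.4 11.9] t 15.35
0.05 turn [-0.0006 -0.0021  0.0023] shift [-0.0437 -0.0006  0.0762] | F [-7.2 -1.4 11.9] t 15.35
0 turn [-0.0006 -0.0021  0.0023] shift [-0.0438 -0.0006  0.0809] | F [-7.2 -1.4 11.9] t 15.35
```

View pics/c9.png

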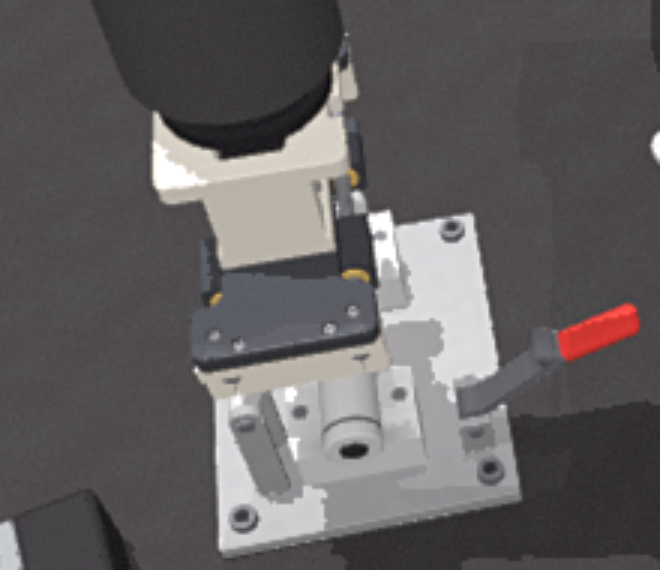

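```bash
python3 -m creep '[[0,0,0,-0.006,0,0.004,0],[0,0,0,-0.0125,0,0.009,0],[0,0,0,-0.018,0,0.0155,0],[0,0,0,-0.023,0,0.0215,0],[0,0,0,-0.028,0,0.028,0],[0,0,0,-0.032,0,0.0345,0],[0,0,0,-0.036,0,0.0425,0],[0,0,0,-0.0395,0,0.0515,0],[0,0,0,-0.041,0,0.0575,0],[0,0,0,-0.042,0,0.0625,0]]'
python3 - <<'E'
from h import *
y=-90+np.degrees(FX[2])
o=ctrl.get_obs(); print(o['opening'])
for q in(.15,.05,0):
    print(q,end=" "); delta(fw(57.5,-52+94*np.cos(q),89.6+94*np.sin(q)+46.8),y,o)
cv2.imwrite('pics/c10.png',cv2.resize(ctrl.snapshot("scene")[180:370,100:320],None,fx=3,fy=3))
E
```

```text
clock: 16.23
tool_pos: [0.5692, -0.1273, 0.1526]
orientation: [180.0, 0.2, -77.3]
force: [-8.7, 18.2, 9.4]
opening: 0.0236
0.02357114668283645
0.15 turn [0.0005 0.0033 0.0023] shift [ 0.0028 -0.0006  0.0021] | F [-8.7 18.2  9.4] t 16.23
0.05 turn [0.0005 0.0033 0.0023] shift [ 0.0019 -0.0006  0.0115] | F [-8.7 18.2  9.4] t 16.23
0 turn [0.0005 0.0033 0.0023] shift [ 0.0018 -0.0006  0.0162] | F [-8.7 18.2  9.4] t 16.23
```

View pics/c10.png

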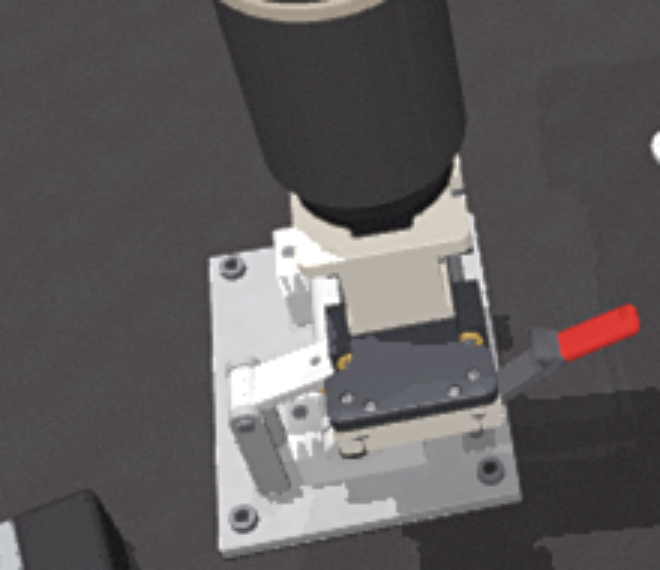

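```bash
python3 -m creep '[[0,0,0,-0.002,0,0.001,0],[0,0,0,-0.0035,0,0.003,0],[0,0,0,-0.004,0,0.005,0],[0,0,0,-0.004,0,0.007,0],[0,0,0,-0.004,0,0.009,0],[0,0,0,-0.004,0,0.009,0]]'
python3 - <<'E'
from h import *
y=-90+np.degrees(FX[2])
o=ctrl.get_obs(); print(o['opening'],o["moment"])
for q in(.05,0):
    print(q,end=" "); delta(fw(57.5,-52+94*np.cos(q),89.6+94*np.sin(q)+46.8),y,o)
E
```

```text
clock: 16.78
tool_pos: [0.5687, -0.125, 0.1432]
orientation: [180.0, 0.1, -77.3]
force: [-5.3, 9.2, 2.1]
opening: 0.0232
0.023227049054564443 [2.78419339 1.82680662 0.01503102]
0.05 turn [0.0007 0.0019 0.0016] shift [ 0.0043 -0.0007  0.0021] | F [-5.3  9.2  2.1] t 16.78
0 turn [0.0007 0.0019 0.0016] shift [ 0.0042 -0.0007  0.0068] | F [-5.3  9.2  2.1] t 16.78
```

```bash
python3 -m creep '[[0,0,0,-0.001,0,0.001,0],[0,0,0,-0.002,0,0.002,0],[0,0,0,-0.002,0,0.003,0],[0,0,0,-0.002,0,0.004,0],[0,0,0,-0.002,0,0.005,0],[0,0,0,-0.002,0,0.005,0]]'
python3 - <<'E'
from h import *
y=-90+np.degrees(FX[2])
o=ctrl.get_obs(); print(o['opening'],o["moment"])
for q in(0,):
    print(q,end=" "); delta(fw(57.5,-52+94*np.cos(q),89.6+94*np.sin(q)+46.8),y,o)
E
```

```text
clock: 17.28
tool_pos: [0.5685, -0.124, 0.1385]
orientation: [180.0, 0.0, -77.3]
force: [-4.7, 3.2, 3.4]
opening: 0.0236
0.02356561775672913 [0.79045606 1.60591308 0.01723847]
0 turn [0.0006 0.0008 0.0015] shift [ 0.0052 -0.0006  0.0021] | F [-4.7  3.2  3.4] t 17.28
```

```bash
python3 -m creep '[[0,0,0,0,0,0.0007,0],[0,0,0,0,0,0.0014,0],[0,0,0,0,0,0.002,0],[0,0,0,0,0,0.002,0]]'
python3 -c "
from h import *
o=ctrl.get_obs(); print(o['opening'],o['moment'],o['force'],o['tool_pos'])"
python3 -m creep '[[0,0,0,0,0,0.0007,0],[0,0,0,0,0,0.0014,0],[0,0,0,0,0,0.002,0],[0,0,0,0,0,0.002,0]]'
python3 -c "
from h import *
o=ctrl.get_obs(); print(o['opening'],o['moment'],o['force'],o['tool_pos'])"
```

```text
clock: 17.62
tool_pos: [0.5685, -0.1237, 0.1365]
orientation: [180.0, 0.1, -77.3]
force: [-5.1, 5.5, 3.2]
opening: 0.0239
0.023946514839973693 [ 1.39865722  1.80507644 -0.05139104] [-5.06954517  5.52148235  3.24601912] [ 0.56846168 -0.12369075  0.13649424]
clock: 17.95
tool_pos: [0.5684, -0.1235, 0.1344]
orientation: [180.0, 0.1, -77.3]
force: [-5.6, 6.5, 3.7]
opening: 0.0237
0.023687814860972774 [1.82750477 1.91423611 0.06505126] [-5.63479133  6.49383376  3.70327953] [ 0.56836802 -0.12348887  0.13441036]
```

```bash
python3 -m creep '[[0,0,0,0,0,0.0007,0],[0,0,0,0,0,0.0014,0],[0,0,0,0,0,0.002,0],[0,0,0,0,0,0.002,0]]'
python3 -c "
from h import *
o=ctrl.get_obs(); print(o['opening'],o['moment'],o['force'],o['tool_pos'])
cv2.imwrite('pics/c11.png',cv2.resize(ctrl.snapshot('scene')[220:370,130:320],None,fx=4,fy=4))"
```

```text
clock: 18.28
tool_pos: [0.5684, -0.1233, 0.1324]
orientation: [180.0, 0.1, -77.3]
force: [-6.1, 6.7, 3.4]
opening: 0.0237
0.023664863749080826 [2.17777126 1.96209237 0.01071916] [-6.1434722   6.65909741  3.42606233] [ 0.56838641 -0.12333974  0.13236276]
```

View pics/c11.png

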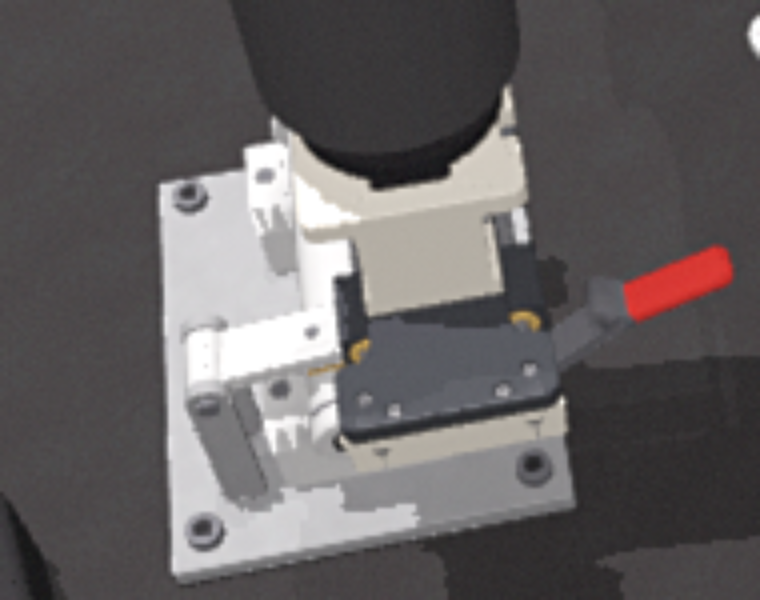

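```bash
python3 -m creep '[[0,0,0,0,0,0.0007,0],[0,0,0,0,0,0.0014,0],[0,0,0,0,0,0.002,0],[0,0,0,0,0,0.002,0]]'
python3 -c "
from h import *
o=ctrl.get_obs(); print(o['opening'],o['moment'],o['force'],o['tool_pos'])"
```

```text
clock: 18.67
tool_pos: [0.5683, -0.1232, 0.1303]
orientation: [180.0, 0.1, -77.3]
force: [-5.7, 6.4, 3.3]
opening: 0.0236
0.0236245222885879 [ 2.42740479  2.00842957 -0.02036553] [-5.70606674  6.42972893  3.32036067] [ 0.56832174 -0.12323935  0.13033414]
```

```bash
python3 -m creep '[[0,0,0,0,0,0.0007,0],[0,0,0,0,0,0.0014,0],[0,0,0,0,0,0.002,0],[0,0,0,0,0,0.002,0]]'
python3 -c "
from h import *
o=ctrl.get_obs(); print(o['opening'],o['moment'],o['force'],o['tool_pos'])
cv2.imwrite('pics/c12.png',cv2.resize(ctrl.snapshot('scene')[220:370,130:320],None,fx=4,fy=4))"
```

```text
clock: 19.0
tool_pos: [0.5683, -0.1232, 0.1283]
orientation: [180.0, 0.1, -77.3]
force: [-6.0, 8.5, 3.7]
opening: 0.0236
0.023590615682408014 [2.56285995 1.96598839 0.01160795] [-6.02084138  8.49690621  3.67076643] [ 0.56832379 -0.12316216  0.12829766]
```

View pics/c12.png

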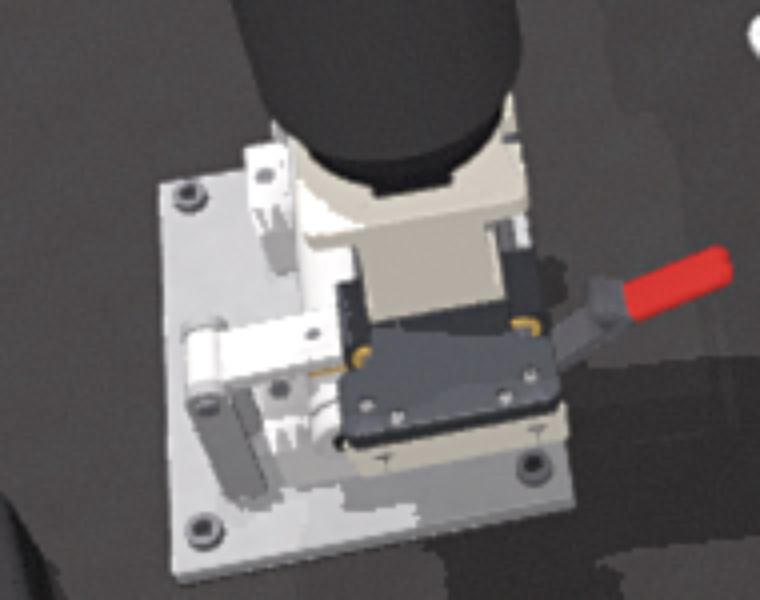

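```bash
cat >> h.py <<'E'
def strapwire(im,q,n="scene",off=(130,220),s=4,col=(0,0,255)):
    c,si=np.cos(q),np.sin(q)
    def P(x,r,h): return fw(x,-52+r*c-h*si,89.6+r*si+h*c)
    for x in(45.5,69.5):
        for h in(5,-5):
            uv=proj(n,[P(x,8,h),P(x,112,h)]); uv=((uv-off+.5)*s-.5).round().astype(int)
            cv2.line(im,tuple(map(int,uv[0])),tuple(map(int,uv[1])),col,1)
E
python3 - <<'E'
from h import *
im=cv2.imread('pics/c12.png'); a=im.copy(); strapwire(a,0); b=im.copy(); strapwire(b,.1,col=(0,160,0))
o=np.hstack([a[260:460,150:550],b[260:460,150:550]]); cv2.imwrite('pics/c13.png',o)
E
```

```text
(no output)
```

View pics/c13.png

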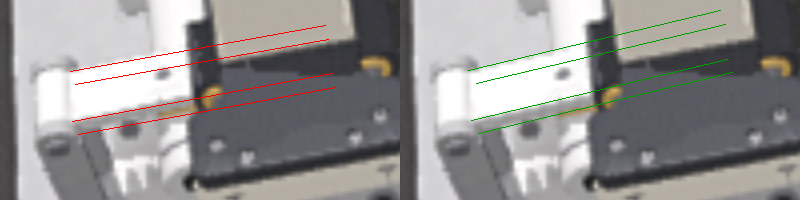

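```bash
python3 -m creep '[[0,0,0,0,0,0.0005,0],[0,0,0,0,0,0.001,0],[0,0,0,0,0,0.0015,0],[0,0,0,0,0,0.0015,0]]'
python3 -c "
from h import *
o=ctrl.get_obs(); print(o['opening'],o['moment'],o['force'],o['tool_pos'])"
```

```text
clock: 19.38
tool_pos: [0.5683, -0.1231, 0.1268]
orientation: [180.0, 0.1, -77.3]
force: [-5.4, 9.0, 4.0]
opening: 0.0236
0.023615038338497023 [2.68378892 2.06769272 0.04673849] [-5.41349838  9.00583255  3.97746129] [ 0.56832832 -0.12310584  0.1268127 ]
```

```bash
python3 -m creep '[[0,0,0,-0.002,0,0,0],[0,0,0,-0.002,0,0,0.35],[0,0,0,-0.002,0,0,0.5],[0,0,0,-0.002,0,0,0.5],[0,0,0,-0.002,0,0,0.5],[0,0,0,-0.002,0,-0.02,0.5],[0,0,0,-0.002,0,-0.06,0.5],[0,0,0,-0.042,0,-0.08,0.5],[0,0,0,-0.082,0,-0.1,0.5],[0,0,0,-0.102,0,-0.1,0.5],[0,0,0,-0.102,0,-0.1,0.5]]'
python3 -c "
from h import *
o=ctrl.get_obs(); print(o['opening'],o['force'],o['tool_pos'])
s=ctrl.snapshot('scene'); cv2.imwrite('pics/s14.png',s)
im=cv2.resize(s[220:370,130:320],None,fx=4,fy=4,interpolation=2);cv2.imwrite('pics/c14.png',im)
"
```

```text
clock: 20.3
tool_pos: [0.5469, -0.0213, 0.2298]
orientation: [-179.7, 0.0, -77.1]
force: [0.2, -0.8, -0.5]
opening: 0.0438
0.043838339756369485 [ 0.22013278 -0.8442943  -0.48295356] [ 0.54686895 -0.02131939  0.22975367]
```

View pics/c14.png

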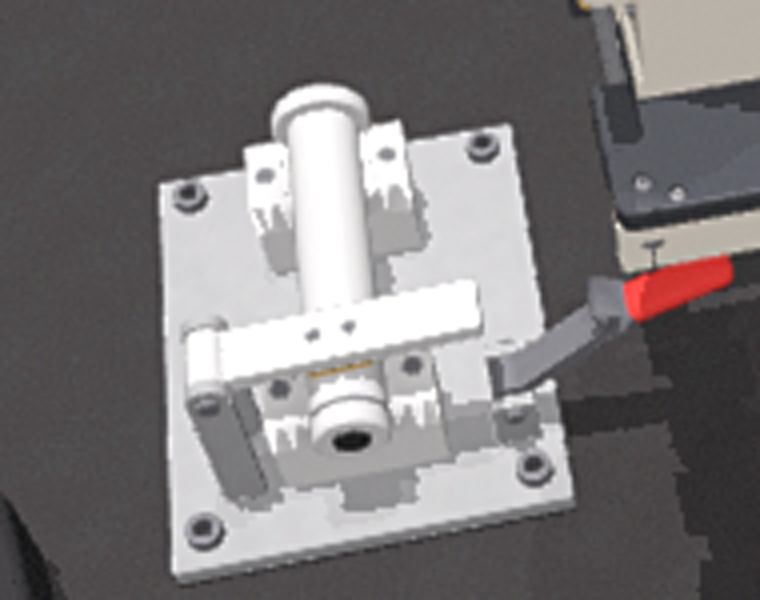

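```bash
python3 - <<'E'
from h import *
for q in(0,.03,.06,.09,.12):
    c,s=np.cos(q),np.sin(q)
    P=lambda x,r,h: fw(x,-52+r*c-h*s,89.6+r*s+h*c)
    print(q,proj("scene",[P(69.5,112,5),P(45.5,112,5),P(69.5,112,-5),P(69.5,8,5),P(45.5,8,5)]).round(1).tolist())
E
```

```text
0 [[250.2, 302.9], [248.5, 290.9], [250.9, 306.3], [185.2, 314.8], [184.6, 302.4]]
0.03 [[249.9, 301.8], [248.1, 289.8], [250.8, 305.2], [185.1, 314.7], [184.5, 302.3]]
0.06 [[249.4, 300.7], [247.7, 288.7], [250.5, 304.0], [185.0, 314.7], [184.3, 302.3]]
0.09 [[249.0, 299.6], [247.2, 287.6], [250.2, 302.9], [184.8, 314.6], [184.2, 302.2]]
0.12 [[248.4, 298.5], [246.6, 286.5], [249.9, 301.8], [184.7, 314.6], [184.1, 302.1]]
```

```bash
python3 -c "
from h import *
delta(fw(57.5,44,94.6+66+18),-90+np.degrees(FX[2]))"
```

```text
turn [-0.0032  0.0005  0.005 ] shift [0.1068 0.001  0.0501] | F [-0.4 -0.4 -0.2] t 20.35
```

```bash
python3 -m creep '[[0,0,0,0.04,0,0,0],[0,0,0,0.08,0,0.01,0],[0,0,0,0.107,0,0.03,0],[0,0,0,0.107,0,0.05,0],[0,0,0,0.107,0,0.055,0],[0,0,0,0.107,0,0.058,0],[0,0,0,0.107,0,0.06,0],[0,0,0,0.107,0,0.062,0]]'
python3 -m creep '[[0,0,0,0,0,0.001,0],[0,0,0,0,0,0.002,0],[0,0,0,0,0,0.003,0],[0,0,0,0,0,0.003,0]]'
```

```text
clock: 21.02
tool_pos: [0.5706, -0.1287, 0.1662]
orientation: [-179.9, -0.0, -77.2]
force: [-0.2, -0.2, 1.3]
opening: 0.0007
clock: 21.35
tool_pos: [0.5704, -0.1287, 0.1629]
orientation: [-179.9, -0.0, -77.2]
force: [1.0, 0.5, 1.7]
opening: 0.0007
```

```bash
python3 -m creep '[[0,0,0,0,0,0.0007,0],[0,0,0,0,0,0.0014,0],[0,0,0,0,0,0.002,0],[0,0,0,0,0,0.002,0]]'
python3 -m creep '[[0,0,0,0,0,0.0005,0],[0,0,0,0,0,0.001,0],[0,0,0,0,0,0.001,0]]'
```

```text
clock: 21.68
tool_pos: [0.5702, -0.129, 0.1604]
orientation: [-180.0, -0.0, -77.3]
force: [0.1, -0.0, 1.6]
opening: 0.0003
clock: 21.93
tool_pos: [0.5702, -0.129, 0.1601]
orientation: [-180.0, -0.0, -77.3]
force: [-2.1, 2.0, 6.6]
opening: 0.0004
```

```bash
python3 -m creep '[[0,0,0,0,0,0.0005,0],[0,0,0,0,0,0.001,0],[0,0,0,0,0,0.001,0]]'
python3 -m creep '[[0,0,0,0,0,-0.003,0],[0,0,0,0,0,-0.01,0],[0,0,0,0,0,-0.04,0],[0,0,0,-0.03,0,-0.06,0.5],[0,0,0,-0.07,0,-0.06,0.5],[0,0,0,-0.107,0,-0.06,0.6],[0,0,0,-0.107,0,-0.06,0.6]]'
python3 -c "
from h import *
o=ctrl.get_obs(); print(o['opening'],o['force'],o['tool_pos'])
s=ctrl.snapshot('scene'); cv2.imwrite('pics/s15.png',s)
im=cv2.resize(s[220:370,130:320],None,fx=4,fy=4,interpolation=2);cv2.imwrite('pics/c15.png',im)
"
```

```text
clock: 22.18
tool_pos: [0.5702, -0.129, 0.1599]
orientation: [-180.0, -0.0, -77.3]
force: [-3.7, 2.9, 12.9]
opening: 0.0006
clock: 22.77
tool_pos: [0.5455, -0.0207, 0.2193]
orientation: [-179.9, 0.1, -77.1]
force: [0.3, -0.6, -0.3]
opening: 0.0217
0.021688122929571205 [ 0.26321034 -0.62331613 -0.30472797] [ 0.5455121  -0.0207475   0.21926282]
```

View pics/c15.png

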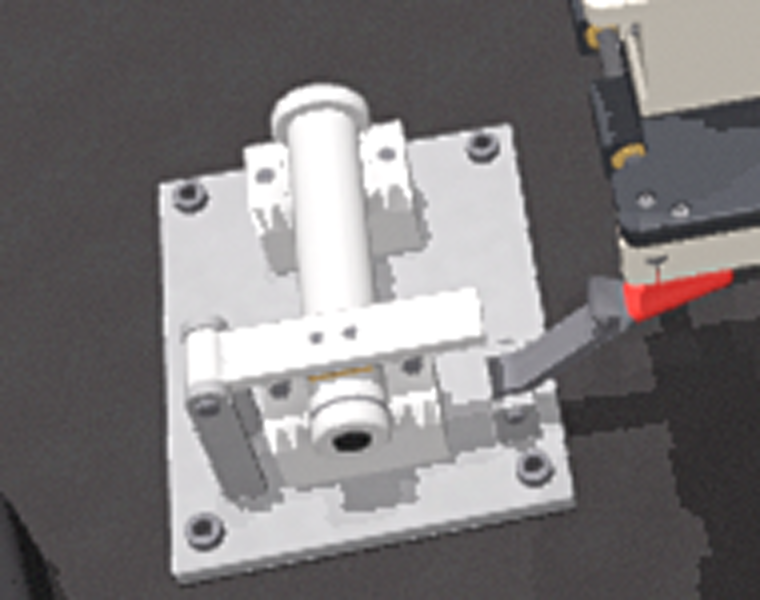

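The strap end's front corner is at panel (482,333), pixel (250,303), which matches q≈0, so the strap lies on the pin. Now the latch.

```bash
python3 -c "
from h import *
y=-90+np.degrees(FX[2]);o=ctrl.get_obs()
delta(fw(57.5,151.7,87.5+46.8+30),y,o)
delta(fw(57.5,151.7,87.5+46.8),y,o)"
```

```text
turn [-0.0006  0.0003  0.0056] shift [-0.0004 -0.0005  0.0548] | F [ 0.8 -0.9 -0.4] t 22.82
turn [-0.0006  0.0003  0.0056] shift [-0.0004 -0.0004  0.0848] | F [ 0.8 -0.9 -0.4] t 22.82
```

```bash
python3 -m creep '[[0,0,0,0,0,0,0.6],[0,0,0,0,0,0.02,0.6],[0,0,0,0,0,0.04,0.6],[0,0,0,0,0,0.06,0.6],[0,0,0,0,0,0.072,0.6],[0,0,0,0,0,0.08,0.6],[0,0,0,0,0,0.085,0.6],[0,0,0,0,0,0.085,0.6]]'
python3 -c "
from h import *
o=ctrl.get_obs(); print(o['opening'],o['force'],o['tool_pos'])
s=ctrl.snapshot('scene'); cv2.imwrite('pics/s16.png',s)
t=ctrl.snapshot('top')[150:250,300:420]
im=cv2.resize(s[200:350,200:370],None,fx=2.6,fy=2.6,interpolation=2);t=cv2.resize(t,None,fx=2.8,fy=2.8)
c=np.zeros((390,442+336,3),np.uint8);c[:,:442]=im;c[:280,442:]=t;cv2.imwrite('pics/c16.png',c)
"
```

```text
clock: 23.48
tool_pos: [0.5462, -0.0255, 0.1325]
orientation: [179.9, -0.0, -77.3]
force: [0.6, 1.0, 0.6]
opening: 0.0522
0.05218576607810487 [0.56665205 1.02704106 0.62770512] [ 0.54622617 -0.02552142  0.13250173]
```

View pics/c16.png

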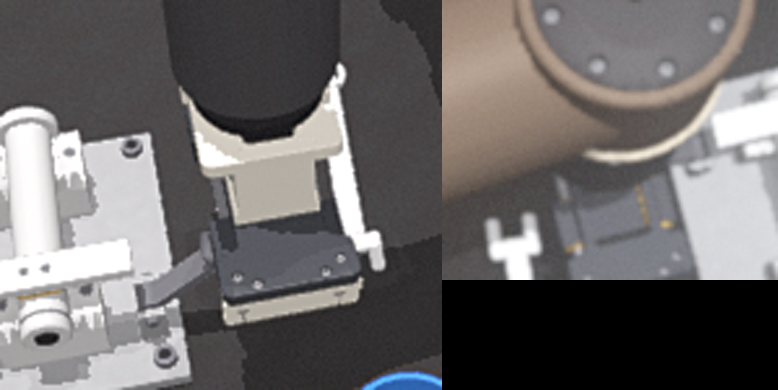

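```bash
python3 -m creep '[[0,0,0,0,0,0,0.4],[0,0,0,0,0,0,0.2],[0,0,0,0,0,0,0.1],[0,0,0,0,0,0,0],[0,0,0,0,0,0,0],[0,0,0,0,0,0,0],[0,0,0,0,0,0,0],[0,0,0,0,0,0,0]]'
python3 -c "
from h import *
y=-90+np.degrees(FX[2]);o=ctrl.get_obs();print(o['opening'])
for p in(.92,.8,.65,.5,.35,.2,.1,.05,0,-.05):
    print(p,end=' '); delta(fw(57.5,66+100*np.sin(p+.11),36+100*np.cos(p+.11)+46.8),y,o)"
```

```text
clock: 24.25
tool_pos: [0.5461, -0.0247, 0.1334]
orientation: [180.0, 0.0, -77.3]
force: [-2.2, 2.1, 2.5]
opening: 0.0177
0.017704948821481967
0.92 turn [0.0007 0.0002 0.002 ] shift [-0.0028 -0.0009 -0.0009] | F [-2.2  2.1  2.5] t 24.25
0.8 turn [0.0007 0.0002 0.002 ] shift [ 0.004  -0.0008 -0.0107] | F [-2.2  2.1  2.5] t 24.25
0.65 turn [0.0007 0.0002 0.002 ] shift [ 0.0141 -0.0008 -0.0219] | F [-2.2  2.1  2.5] t 24.25
0.5 turn [0.0007 0.0002 0.002 ] shift [ 0.0257 -0.0008 -0.0313] | F [-2.2  2.1  2.5] t 24.25
0.35 turn [0.0007 0.0002 0.002 ] shift [ 0.0386 -0.0007 -0.039 ] | F [-2.2  2.1  2.5] t 24.25
0.2 turn [0.0007 0.0002 0.002 ] shift [ 0.0525 -0.0007 -0.0446] | F [-2.2  2.1  2.5] t 24.25
0.1 turn [0.0007 0.0002 0.002 ] shift [ 0.0621 -0.0007 -0.0472] | F [-2.2  2.1  2.5] t 24.25
0.05 turn [0.0007 0.0002 0.002 ] shift [ 0.067  -0.0007 -0.0481] | F [-2.2  2.1  2.5] t 24.25
0 turn [0.0007 0.0002 0.002 ] shift [ 0.072  -0.0007 -0.0488] | F [-2.2  2.1  2.5] t 24.25
-0.05 turn [0.0007 0.0002 0.002 ] shift [ 0.077  -0.0007 -0.0492] | F [-2.2  2.1  2.5] t 24.25
```

```bash
python3 -m creep '[[0,0,0,0.0035,0,-0.005,0],[0,0,0,0.007,0,-0.01,0],[0,0,0,0.0115,0,-0.0155,0],[0,0,0,0.0165,0,-0.0205,0],[0,0,0,0.022,0,-0.025,0],[0,0,0,0.028,0,-0.0295,0],[0,0,0,0.034,0,-0.0335,0],[0,0,0,0.0405,0,-0.037,0],[0,0,0,0.0405,0,-0.037,0]]'
python3 -c "
from h import *
y=-90+np.degrees(FX[2]);o=ctrl.get_obs();print(o['opening'])
for p in(.35,.2,.1,.05,0,-.05):
    print(p,end=' '); delta(fw(57.5,66+100*np.sin(p+.11),36+100*np.cos(p+.11)+46.8),y,o)
s=ctrl.snapshot('scene'); cv2.imwrite('pics/c17.png',cv2.resize(s[200:350,150:340],None,fx=4,fy=4,interpolation=2))"
```

```text
clock: 25.0
tool_pos: [0.5553, -0.0655, 0.1707]
orientation: [180.0, -0.0, -77.3]
force: [-1.1, -0.9, -4.9]
opening: 0.0176
0.01762943997557115
0.35 turn [ 0.0006 -0.0001  0.001 ] shift [-0.0033 -0.0008 -0.0017] | F [-1.1 -0.9 -4.9] t 25.0
0.2 turn [ 0.0006 -0.0001  0.001 ] shift [ 0.0106 -0.0008 -0.0073] | F [-1.1 -0.9 -4.9] t 25.0
0.1 turn [ 0.0006 -0.0001  0.001 ] shift [ 0.0203 -0.0008 -0.0099] | F [-1.1 -0.9 -4.9] t 25.0
0.05 turn [ 0.0006 -0.0001  0.001 ] shift [ 0.0252 -0.0008 -0.0108] | F [-1.1 -0.9 -4.9] t 25.0
0 turn [ 0.0006 -0.0001  0.001 ] shift [ 0.0302 -0.0008 -0.0115] | F [-1.1 -0.9 -4.9] t 25.0
-0.05 turn [ 0.0006 -0.0001  0.001 ] shift [ 0.0351 -0.0007 -0.0119] | F [-1.1 -0.9 -4.9] t 25.0
```

View pics/c17.png

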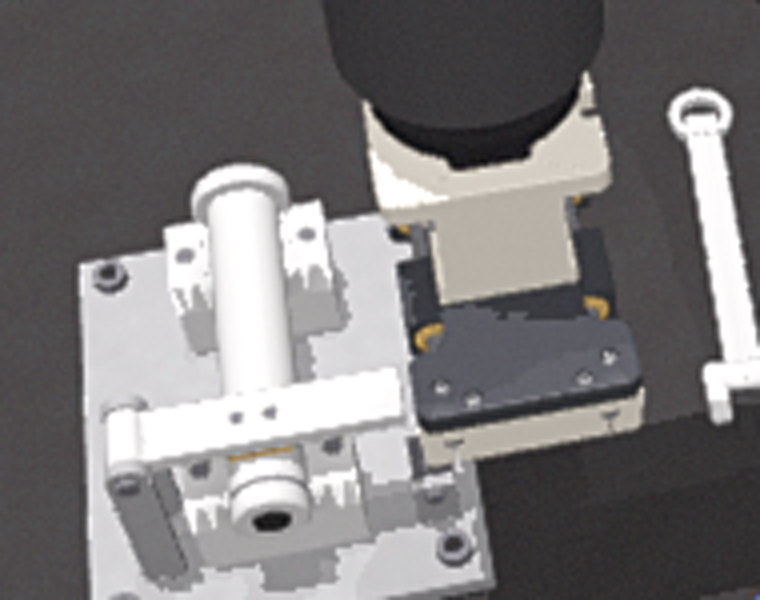

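```bash
python3 -m creep '[[0,0,0,0.004,0,-0.0015,0],[0,0,0,0.008,0,-0.003,0],[0,0,0,0.012,0,-0.0045,0],[0,0,0,0.016,0,-0.0055,0],[0,0,0,0.019,0,-0.0065,0],[0,0,0,0.021,0,-0.007,0],[0,0,0,0.021,0,-0.007,0]]'
python3 -c "
from h import *
y=-90+np.degrees(FX[2]);o=ctrl.get_obs();print(o['opening'])
for p in(.1,.05,0,-.05):
    print(p,end=' '); delta(fw(57.5,66+100*np.sin(p+.11),36+100*np.cos(p+.11)+46.8),y,o)"
```

```text
clock: 25.63
tool_pos: [0.5597, -0.085, 0.1775]
orientation: [180.0, 0.0, -77.3]
force: [-4.9, 1.9, -4.0]
opening: 0.0181
0.01808411876006858
0.1 turn [0.0007 0.0002 0.0018] shift [ 0.0002 -0.0007 -0.0031] | F [-4.9  1.9 -4. ] t 25.63
0.05 turn [0.0007 0.0002 0.0018] shift [ 0.0051 -0.0007 -0.004 ] | F [-4.9  1.9 -4. ] t 25.63
0 turn [0.0007 0.0002 0.0018] shift [ 0.0101 -0.0007 -0.0047] | F [-4.9  1.9 -4. ] t 25.63
-0.05 turn [0.0007 0.0002 0.0018] shift [ 0.0151 -0.0007 -0.0051] | F [-4.9  1.9 -4. ] t 25.63
```

Next I'll close in 2 mm steps, watching the force.

```bash
python3 -m creep '[[0,0,0,0.0015,0,-0.0003,0],[0,0,0,0.003,0,-0.0006,0],[0,0,0,0.0045,0,-0.0008,0],[0,0,0,0.006,0,-0.001,0],[0,0,0,0.006,0,-0.001,0]]'
python3 -c "
from h import *
o=ctrl.get_obs(); print(R.from_euler('z',-FX[2]).apply(o['force']),o['moment'])
s=ctrl.snapshot('scene'); cv2.imwrite('pics/c18.png',cv2.resize(s[200:350,150:340],None,fx=4,fy=4,interpolation=2))
delta(fw(57.5,66+100*np.sin(.11),36+100*np.cos(.11)+46.8),-90+np.degrees(FX[2]),o)"
```

```text
clock: 26.05
tool_pos: [0.561, -0.0906, 0.1786]
orientation: [180.0, 0.0, -77.3]
force: [-5.1, 2.3, -1.4]
opening: 0.0178
[-4.47689689  3.31881223 -1.40837091] [1.54406429 1.99023265 0.02628845]
turn [0.0007 0.0002 0.0021] shift [ 0.0044 -0.0007 -0.0036] | F [-5.1  2.3 -1.4] t 26.05
```

View pics/c18.png

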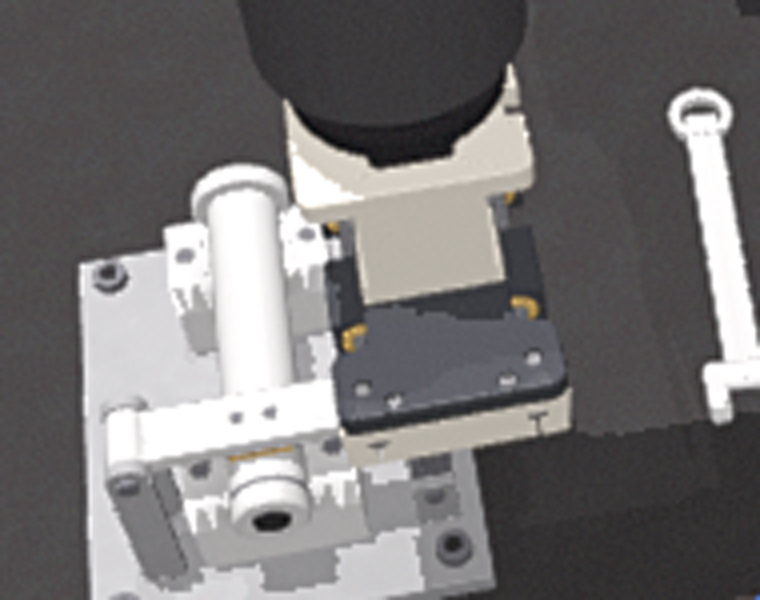

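```bash
python3 -m creep '[[0,0,0,0.001,0,-0.0001,0],[0,0,0,0.002,0,-0.0002,0],[0,0,0,0.003,0,-0.0003,0],[0,0,0,0.003,0,-0.0003,0]]'
python3 -c "
from h import *
o=ctrl.get_obs(); print(R.from_euler('z',-FX[2]).apply(o['force']))"
python3 -m creep '[[0,0,0,0.001,0,-0.0001,0],[0,0,0,0.002,0,-0.0002,0],[0,0,0,0.003,0,-0.0003,0],[0,0,0,0.003,0,-0.0003,0]]'
python3 -c "
from h import *
o=ctrl.get_obs(); print(R.from_euler('z',-FX[2]).apply(o['force']))
delta(fw(57.5,66+100*np.sin(.11),36+100*np.cos(.11)+46.8),-90+np.degrees(FX[2]),o)"
```

```text
clock: 26.43
tool_pos: [0.5616, -0.0934, 0.179]
orientation: [180.0, 0.0, -77.3]
force: [-5.6, 3.7, -0.3]
opening: 0.0177
[-4.62736751  4.77523985 -0.2807921 ]
clock: 26.77
tool_pos: [0.5623, -0.0963, 0.1794]
orientation: [180.0, 0.0, -77.3]
force: [-6.1, 3.6, -0.7]
opening: 0.0181
[-5.20669574  4.82921237 -0.67539095]
turn [0.0006 0.0002 0.0022] shift [-0.0015 -0.0007 -0.0028] | F [-6.1  3.6 -0.7] t 26.77
```

```bash
python3 -m creep '[[0,0,0,0.001,0,0,0],[0,0,0,0.002,0,0,0],[0,0,0,0.003,0,0,0],[0,0,0,0.003,0,0,0]]'
python3 -c "
from h import *
o=ctrl.get_obs(); print(R.from_euler('z',-FX[2]).apply(o['force']))"
python3 -m creep '[[0,0,0,0.001,0,0,0],[0,0,0,0.002,0,0,0],[0,0,0,0.003,0,0,0],[0,0,0,0.003,0,0,0]]'
python3 -c "
from h import *
o=ctrl.get_obs(); print(R.from_euler('z',-FX[2]).apply(o['force']))
delta(fw(57.5,66+100*np.sin(.11),36+100*np.cos(.11)+46.8),-90+np.degrees(FX[2]),o)"
```

```text
clock: 27.1
tool_pos: [0.5629, -0.0993, 0.1796]
orientation: [180.0, 0.0, -77.3]
force: [-7.4, 3.5, 0.9]
opening: 0.0179
[-6.40318866  5.04929208  0.90704273]
clock: 27.43
tool_pos: [0.5635, -0.1018, 0.1797]
orientation: [180.0, 0.0, -77.3]
force: [-7.1, 7.3, 3.1]
opening: 0.0178
[-5.32400872  8.67203537  3.11677628]
turn [0.0004 0.0008 0.0022] shift [-0.0071 -0.0007 -0.0025] | F [-7.1  7.3  3.1] t 27.43
```

```bash
python3 -m creep '[[0,0,0,0.001,0,0,0],[0,0,0,0.002,0,0,0],[0,0,0,0.002,0,0,0]]'
python3 -c "
from h import *
o=ctrl.get_obs(); print(R.from_euler('z',-FX[2]).apply(o['force']),o['tool_pos'])"
python3 -m creep '[[0,0,0,0.001,0,0,0],[0,0,0,0.002,0,0,0],[0,0,0,0.002,0,0,0]]'
python3 -c "
from h import *
o=ctrl.get_obs(); print(R.from_euler('z',-FX[2]).apply(o['force']),o['tool_pos'])"
```

```text
clock: 27.68
tool_pos: [0.5637, -0.1027, 0.1797]
orientation: [180.0, 0.1, -77.3]
force: [-10.8, 13.7, 5.5]
opening: 0.0175
[-7.58956906 15.73793174  5.52415781] [ 0.56373954 -0.1027324   0.17974477]
clock: 27.93
tool_pos: [0.5639, -0.1033, 0.1798]
orientation: [180.0, 0.2, -77.3]
force: [-12.6, 22.3, 9.9]
opening: 0.0176
[-7.45994227 24.55437885  9.93430307] [ 0.56386038 -0.10332177  0.17975155]
```

Hard contact now, with the force rising at about 4–5 N per mm commanded. I'll ease off, release and look.

```bash
python3 -m creep '[[0,0,0,-0.002,0,0,0],[0,0,0,-0.004,0,0,0],[0,0,0,-0.004,0,0,0.4],[0,0,0,-0.004,0,0,0.6],[0,0,0,-0.004,0,0,0.6],[0,0,0,-0.004,0,-0.02,0.6],[0,0,0,-0.004,0,-0.06,0.6],[0,0,0,-0.044,0,-0.08,0.6],[0,0,0,-0.084,0,-0.08,0.6],[0,0,0,-0.124,0,-0.08,0.6],[0,0,0,-0.124,0,-0.08,0.6]]'
python3 -c "
from h import *
s=ctrl.snapshot('scene'); cv2.imwrite('pics/s19.png',s); cv2.imwrite('pics/c19.png',cv2.resize(s[200:350,150:340],None,fx=4,fy=4,interpolation=2))
t=ctrl.snapshot('top');cv2.imwrite('pics/t19.png',cv2.resize(t[150:290,360:500],None,fx=4,fy=4,interpolation=2))
for p in(-.05,0,.05,.1,.2):print(p,proj('scene',fw(69.5-3,66+115*np.sin(p+.11),36+115*np.cos(p+.11))),proj('top',fw(57.5,66+115*np.sin(p+.11),36+115*np.cos(p+.11))))
"
```

```text
clock: 28.85
tool_pos: [0.5377, 0.0195, 0.2607]
orientation: [-179.7, 0.1, -77.1]
force: [-1.2, -0.0, -0.5]
opening: 0.0526
-0.05 [[254.1133057  279.88674416]] [[393.79481792 192.08136458]]
0 [[257.83663799 279.42012239]] [[390.75788034 192.88668167]]
0.05 [[261.54740762 279.06609927]] [[387.72310561 193.71732944]]
0.1 [[265.23344493 278.82527444]] [[384.70092154 194.57039315]]
0.2 [[272.48381846 278.68328111]] [[378.73543491 196.33171301]]
```

View pics/c19.png

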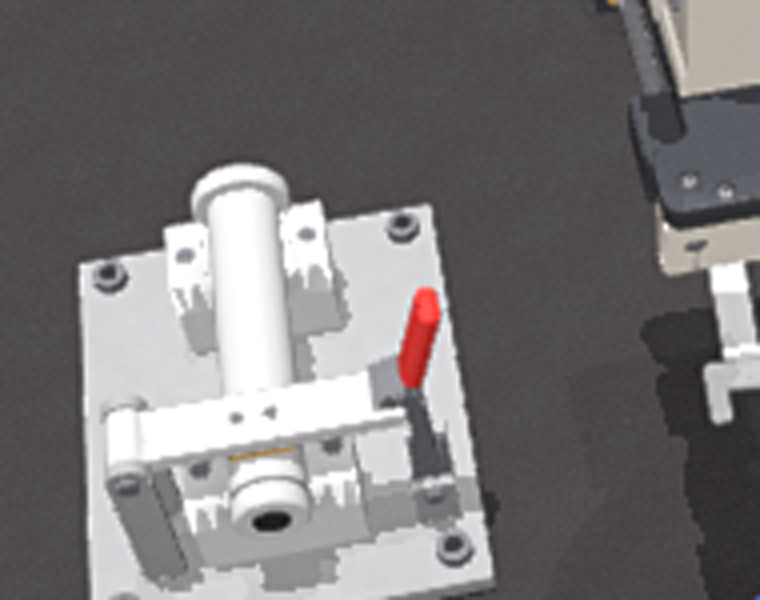

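View pics/t19.png

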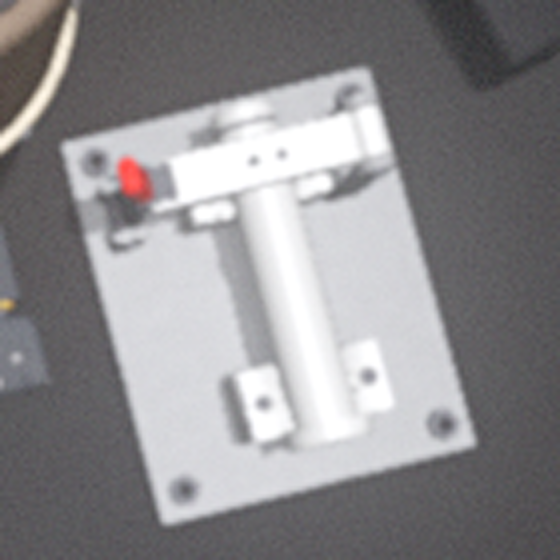

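```bash
python3 -c "
from h import *
for p in(-.05,0,.05,.1):
  print(p,proj('scene',[fw(57.5,66+r*np.sin(p+.11),36+r*np.cos(p+.11)) for r in(115,65)]).round(1).tolist(),proj('top',[fw(57.5,66+r*np.sin(p+.11),36+r*np.cos(p+.11)) for r in(115,65)]).round(1).tolist())
print(proj('scene',[fw(85,0,64.6)]),proj('scene',[fw(90,0,64.6)]))
"
```

```text
-0.05 [[253.4, 275.3], [254.9, 293.7]] [[393.8, 192.1], [392.1, 196.8]]
0 [[257.1, 274.8], [256.9, 293.4]] [[390.8, 192.9], [390.5, 197.2]]
0.05 [[260.8, 274.5], [258.9, 293.2]] [[387.7, 193.7], [388.9, 197.7]]
0.1 [[264.4, 274.2], [260.9, 293.0]] [[384.7, 194.6], [387.2, 198.1]]
[[216.88406567 327.5307999 ]] [[217.13609117 330.15941236]]
```

```bash
python3 -c "
import cv2,numpy as np
s=cv2.imread('pics/s19.png');a=cv2.resize(s[265:335,220:285],None,fx=9,fy=8,interpolation=2);cv2.imwrite('pics/c20.png',a)"
```

```text
(no output)
```

View pics/c20.png

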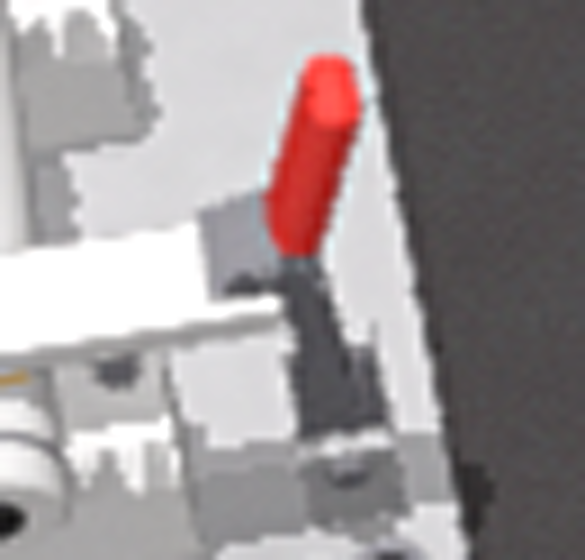

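```bash
python3 -c "
from h import *
crop=lambda uv:((uv-[220,265]+.5)*[9,8]).round().tolist()
for p in(-.05,0,.05,.1):
  L=lambda y,z:fw(69.5-3,66+y*np.cos(p)+z*np.sin(p),36+z*np.cos(p)-y*np.sin(p))
  print(p,'arm axis x=66.5',crop(proj('scene',[L(0,0),L(0,30),L(0,60),L(0,70)])), 'grip', crop(proj('scene',[fw(57.5,66+100*np.sin(p+.11),36+100*np.cos(p+.11))])))
"
```

```text
-0.05 arm axis x=66.5 [[342.0, 441.0], [317.0, 367.0], [290.0, 289.0], [281.0, 262.0]] grip [[309.0, 132.0]]
0 arm axis x=66.5 [[342.0, 441.0], [325.0, 366.0], [307.0, 286.0], [301.0, 259.0]] grip [[338.0, 129.0]]
0.05 arm axis x=66.5 [[342.0, 441.0], [333.0, 364.0], [323.0, 284.0], [320.0, 256.0]] grip [[366.0, 126.0]]
0.1 arm axis x=66.5 [[342.0, 441.0], [341.0, 363.0], [340.0, 282.0], [340.0, 254.0]] grip [[395.0, 124.0]]
```

```bash
python3 -m creep '[[0,0,0,0,0,0,0.6],[0,0,0,0,0,0,0.6],[0,0,0,0,0,0,0.6]]'
python3 -c "
from h import *
cv2.imwrite('pics/s21.png',ctrl.snapshot('scene'))"
```

```text
clock: 29.2
tool_pos: [0.5379, 0.0137, 0.2589]
orientation: [180.0, -0.0, -77.4]
force: [-0.1, 0.4, 0.7]
opening: 0.0523
```

View pics/s21.png

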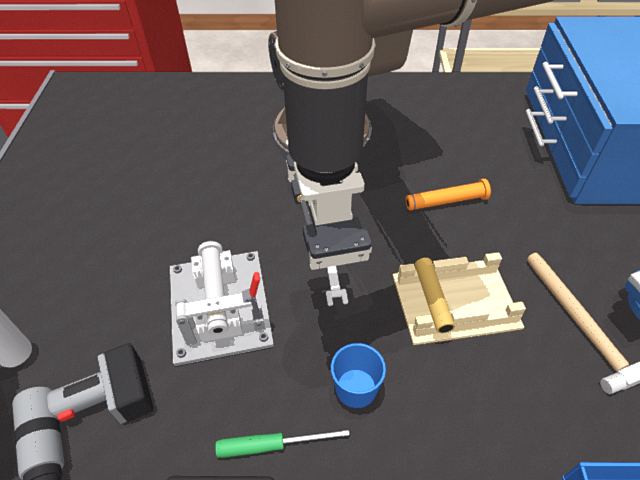

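The pin (212,285), strap (215,308) and upright latch (255,285) are in place. The sleeve (435,295), spanner jaw (337,295) and pot (358,375) are unmoved, and the gripper is clear. Handing in.

```bash
python3 -c "
from plant import ctrl
print(ctrl.close_job())"
```

```text
the job is handed in; nothing more can be done
None
```

The pin is clamped and the job was handed in at about 29 s of the 67 s allowed; no verdict was reported.

**What I did**
- **Pin:** I took it from the rack and laid it into both V-blocks. I slid it until the head met the end face, then let go.
- **Strap:** I swung it over by its flanks, let go just above the pin, and pushed it down with closed fingers to about 13 N.
- **Latch:** I pulled it up by the red handle until it stopped hard, at about 26 N on the wrist, then backed off.

**Last checks in the pictures**
- **Pin:** the plain end is within about 1 pixel of its predicted seated position, and the head is at the block.
- **Strap:** it lies level on the pin (angle about 0).
- **Latch:** its angle is about 0 to -0.03 rad, with the lip over the strap's end.
- **Sleeve, spanner and pot:** they look unmoved.
- **Gripper:** it is clear of everything, with about 0 N on the tool.

**What did not go smoothly**
- The first attempt to slide the pin stuck at 18 N sideways, about 24 N in all, because I was pressing it down into the Vs. I lifted it slightly and it then slid freely.
- While I was pinching the strap, the gripper sank about 10 mm lower than expected without a clear contact force. That is why I let go and finished by pushing from above.
- The handle's tilt in the picture alone suggested about 0.1 rad for the latch. The handle and arm positions and the hard stop all point to closed.

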